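# Release a test plug from the quick coupler and rack it by length

## Task

Pull back the spring sleeve of the quick coupler on the test fixture and let the clamped plug drop onto the rests below, then let the sleeve snap fully home. Lay the freed plug in the free place of the rack whose rows match its length, lying level in the V rests between the end walls, let go of it, and leave everything else where it is.

Things in the scene. Friction and masses are not known exactly. Their poses are not given: they have to be found in the camera images.
- fixture: fixed fixture, base 100 x 300 x 10 mm; origin on the table under the middle of its rear edge, y along the base, z up. Along y: black block (80 wide, to y 61, 132 high, 150 with fittings), quick coupler with sleeve (axis 100 up, y 84 to 128), tail post (y 256 to 279, 123 high); below the axis a low wall (y 109, 66 high) and two V rests (y 159 and 221, 8 thick; axis of a plug in them 64 up)
- sleeve (a joint): travel of the spring sleeve, m: 0 home, grows as pulled back towards the black block (fixture -y), 0.024 fully back. Starts at about 0.004, stopped by the plug that it clamps. Spring: 7.5 N at home, 15 N fully back. Past about 0.014 (best nearly fully back) the plug drops at once onto the V rests below. Let go and the empty sleeve snaps home, over the plug
- sleeve_grip (a point): centre of the steel sleeve's gripping part, on the coupler axis 100 mm above the table; moves with the sleeve, axes as the fixture's. The part is a cylinder of 38 mm diameter, 36 mm long (18 mm each way along y); at its rear end (-y) is a collar, 50 mm diameter, 8 mm long, against which fingers can push to pull it back
- plug_mid (a point): steel test plug, a round bar 140 mm long, 26 mm diameter, blunt cones at both ends, lying level; point at its centre, y along it, x and z may roll about it. Starts clamped between sleeve and tail post, 100 mm up, at fixture y 190; dropped: on the V rests, 64 mm up, within 8 mm of that y (54 mm free between the rests to grip it across from above). 0.13 to 0.25 kg
- long_rack_free_rest (a point): where a 140 mm plug's centre lies in the free row of the fixed black long rack, 48 mm above the table; y along the row, x across, z up. V rests 31 mm either side (8 mm thick, 54 mm free between), end walls 152 mm apart inside, 52 mm high. The other row, 72 mm to +x, holds spare_long. Base 10 mm thick
- short_rack_free_rest (a point): the same point of the look-alike short rack: end walls only 118 mm apart, V rests 18 mm either side; its other row, 72 mm to +x, holds spare_short. The 140 mm plug does not fit here. The two racks may change places
- spare_long_mid (a point): centre of a 140 mm plug just like the one in the coupler, already lying in the long rack; leave it.
- spare_short_mid (a point): centre of a look-alike plug, 106 mm long, already lying in the short rack; leave it.
- screwdriver: screwdriver lying on the table near the robot, to its right; bystander
- wrench: wrench lying on the table beyond the fixture; bystander
- calliper: steel calliper, 200 mm long, lying on the table before the racks; bystander
- scanner: black hand scanner, about 170 x 65 x 55 mm, lying beyond the fixture; bystander
- cleaner: white bottle, 60 mm diameter, 150 mm high, standing at the back right; bystander
Not all that is in view belongs to the job. What is shaped like the part that bears plug_mid but green or purple is not meant.

How it is judged:
On the way, in this order (a step that is already met when the one before it is completed fails the run):
1. the sleeve is pulled back and the plug is released (value of joint sleeve above 0.011 m), for 0.1 s.
2. the plug lies on the rests below and the sleeve has snapped fully home (z of plug_mid in the frame of fixture below 0.072 m and value of joint sleeve below 0.0015 m), for 0.2 s.
At the end, for the whole second after the job is handed in: The plug's centre is within 8 mm across, 12 mm along and 5 mm in height of the long rack's free rest, parallel to the row within 0.1 rad, at rest; the sleeve is home (under 1.5 mm) (x of plug_mid in the frame of long_rack_free_rest between -0.008 and 0.008 m and y of plug_mid in the frame of long_rack_free_rest between -0.012 and 0.012 m and z of plug_mid in the frame of long_rack_free_rest between -0.005 and 0.005 m and angle between the y axis of plug_mid and the y axis of long_rack_free_rest, either way round below 0.1 rad and value of joint sleeve below 0.0015 m and linear speed of plug below 0.02 m/s); the robot touches nothing.
It fails at once if a spare plug in a rack is moved more than 20 mm (distance of any of spare_long_mid, spare_short_mid from where it was at the start of the episode above 0.02 m).
It fails at once if a bystander on the table is moved more than 40 mm (distance of any of screwdriver, wrench, calliper, scanner, cleaner from where it was at the start of the episode above 0.04 m).
It also fails if it takes over 48 s, if anything falls off the work surface, if the arm or the gripper's body presses on something with over 40 N, if the wrist force passes 120 N, or if a joint passes its speed limit or range.

## Robot

A 6-joint arm with a two-finger parallel gripper is mounted at the origin on the work surface. World frame = base frame: x ahead of the robot, y to its left, z up, the work surface at z = 0. Lengths are in m, angles in rad, forces in N, time in s.
With the tool pointing down it reaches from about 0.35 to 0.975 m from the base axis. Payload 4.9 kg.
Tool frame: the origin (TCP) lies on the centre line of the jaws, within the pads' length; the fingertips stand 14 mm ahead of it and the grasp point (between the pads) lies 5 mm behind it; y points along the fingers, z is the direction in which the jaws open and shut, and the axes are right-handed (so a half turn about y gives the same grasp; the last joint's range is limited). The gripper opens to 85 mm and grips with 20 to 120 N. Pads are 22 mm wide; open, the fingers measure 114 mm over their backs; the gripper's body (76 mm by 85 mm) begins 54 mm behind the grasp point. The pads swing forward as they close: fully open they stand 13 mm farther back than shut.
Start: joints at [-1.272, 0.053, 1.613, -0, 1.476, -0.119], TCP at [0.254, -0.571, 0.207] pointing down, gripper open.
Joint ranges: [-3.01, 3.01], [-1.01, 2.22], [0.06, 2.58], [-1.02, 4.17], [0.09, 2.62], [-3.14, 3.14]. Speed limits (rad/s): [2.57, 2.57, 3.14, 3.14, 3.14, 3.14].

## Interface

Orientations are given as a rotation vector (axis times angle).
In Python, from station import ctrl gives the robot as it stands.
- The arm moves only by the tool servo_tool, never from a script. Its arguments are lists of equal length, an entry for each row: "delta_pos": the shift along the tool's x, y, z in m, a list of three; "dr": the turn, a rotation vector about the tool's x, y, z in degrees, a list of three; "grip": the opening, from 0 (shut) to 1 (fully open). In form: {"delta_pos": [[x, y, z], ...], "dr": [[rx, ry, rz], ...], "grip": [grip, ...]}. A call has 1 to 5 rows; each row shifts and turns the pose as measured when the row begins, along the tool's axes as they then stand; what a row does not reach is not made up. A row lasts 1/8 s, in which the tool goes at most 62.5 mm and 10.7 degrees, less where a joint would pass 70% of its speed; a pose out of reach is approached as far as the arm can. A call is refused whole if a number of a shift passes 0.0625 or a number of a turn 10.7, either way. A call with a gripper value outside its range is refused whole. The fingers move at their own pace and stop on an object; "grip_force" is the grip in N (left out, the last holds). Time passes only in rows, so rows that do not move let the fingers close. It gives the time, the measured TCP pose, the force and the opening at its end, in the units of the state.
- ctrl.get_obs(): the state, without advancing time (a new reading comes with each control period).
- ctrl.get_image(name): name is "side" or "top"; returns the picture (384x512x3 uint8, red, green, blue); there is no depth.
- ctrl.camera_params(name): a dict with "fovy" (degrees; the focal length in pixels is half the picture's height over the tangent of half this angle, whatever the lens; pixels are square), "cx", "cy" (the principal point, pixels), "eye" and "rotation" of the camera in the world. Camera axes: x right, y down, z forward; pixel columns grow to the right and rows downward; lengths in m; the calibration is good to about 2 mm. A picture is of the moment at which its call begins. camera_params takes no time and is no camera call.
- ctrl.finish_job(): hands the job in, once; it reports no verdict.
Trained networks look in the newest picture that a camera, given by its name, has taken for a name from the list of things; names that differ only in an ending like _2 or _b are one class to them, and where a whole thing is asked for, a point or a joint stands for the part that bears it (a point fixed in the world has none). Each returns a list of dicts, best first, with "score" (0 to 1); they miss things now and then, are a little off and sometimes report something else, mostly with a low value. They report only what shows in the picture. A call takes as long as a camera call. They do not tell look-alikes from the thing itself.
- ctrl.masks_of(camera, label): "pixels" (384x512 bool, what is visible of it) and "extent" ([left, top, right, bottom] in pixels, round what is visible of it).
The state is a dict: "t": time; "q": joint angles; "dq": joint speeds; "effort": joint torques, N m; "tool_pos": TCP position; "tool_rot": TCP orientation; "contact_force": force on the tool from outside, world axes, zero at the start; "wrist_torque": the same for the moment, N m; "opening": finger opening in m.
Only numpy, scipy, OpenCV 4.12 (cv2) and the standard library are available. Lean on these libraries where they do the work, as an engineer would, in place of code of your own. Each camera call takes 0.05 s, during which the arm holds its last target.

## Working session

There is one attempt and no reset: what is moved stays moved. The work goes in short steps, Python scripts to look and compute and a tool call to move; the robot and the scene stay as the last step left them, time stands still between calls to the robot, and variables do not carry over. Pictures are saved under pics/ and viewed, and the job is handed in when it is done.

Besides the shell and the picture viewer there is one more tool, called as name(argument=value, ...) on one line, values as JSON. servo_tool: Moves the arm, as the interface text tells. Its arguments: {"type":"object","properties":{"delta_pos":{"type":"array","items":{"type":"array","items":{"type":"number"}}},"dr":{"type":"array","items":{"type":"array","items":{"type":"number"}}},"grip":{"type":"array","items":{"type":"number"}},"grip_force":{"type":"number"}},"required":["delta_pos","dr","grip"]}

```bash
ls; mkdir -p pics; cat > h.py <<'E'
from station import ctrl
import numpy as np, cv2
from scipy.spatial.transform import Rotation as R
def snap(n,f):
    im=ctrl.get_image(n); cv2.imwrite('pics/'+f,im[:,:,::-1]); return im
E
python3 - <<'E'
from h import *
snap('side','s0.png');snap('top','t0.png')
for c in('side','top'):print(ctrl.camera_params(c))
o=ctrl.get_obs();print(o)
print(R.from_rotvec(o['tool_rot']).as_matrix().round(3))
E
```

```text
pics
{'fovy': 47.9984460136048, 'cx': 254.66564309485247, 'cy': 194.75676057620615, 'eye': array([-0.12184629,  0.80806072,  0.73021132]), 'rotation': array([-0.82396955,  2.36074493, -1.27072448])}
{'fovy': 45.864083279869675, 'cx': 254.9771073562928, 'cy': 194.80262163470968, 'eye': array([0.23760678, 0.01585738, 1.59037892]), 'rotation': array([-2.09644751,  2.1280802 , -0.19165766])}
{'t': 0.1, 'q': array([-1.27199727e+00,  5.33468636e-02,  1.61413683e+00, -6.04577797e-06,
        1.47604918e+00, -1.18994507e-01]), 'dq': array([-5.47808374e-05, -7.00311229e-04, -2.62597830e-03, -1.39124970e-03,
       -9.04012884e-04,  2.67291671e-04]), 'effort': array([ 3.46714996e-04, -3.94903851e+01, -3.71363962e+01, -1.48491704e-04,
        3.89182416e-03,  1.84332106e-05]), 'tool_pos': array([ 0.25340989, -0.57064838,  0.20616316]), 'tool_rot': array([-0.42228344,  1.99310094, -1.9891689 ]), 'contact_force': array([ 0.49272591, -0.00661539,  0.61262013]), 'wrist_torque': array([0.02749644, 0.0216738 , 0.02625666]), 'opening': 0.08545049683332284}
[[-0.914 -0.001  0.406]
 [-0.406  0.002 -0.914]
 [-0.    -1.    -0.002]]
```

View pics/s0.png

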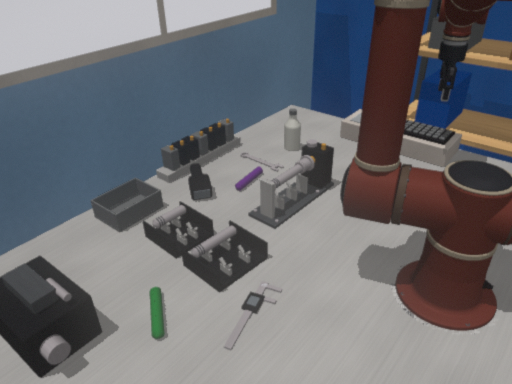

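View pics/t0.png

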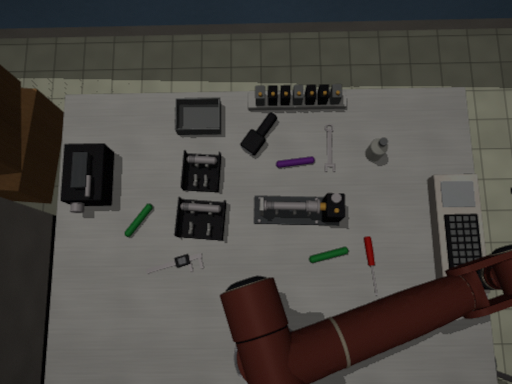

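```bash
python3 - <<'E'
from h import *
im=cv2.imread('pics/t0.png')
cv2.imwrite('pics/t0a.png',cv2.resize(im[130:250,165:365],None,fx=4,fy=4,interpolation=cv2.INTER_CUBIC))
im=cv2.imread('pics/s0.png')
cv2.imwrite('pics/s0a.png',cv2.resize(im[135:290,140:340],None,fx=3.8,fy=3.8,interpolation=cv2.INTER_CUBIC))
for c in('top','side'):
  for l in('fixture','plug_mid','spare_long_mid','spare_short_mid','sleeve','sleeve_grip'):
    for m in ctrl.masks_of(c,l)[:3]: print(c,l,round(m['score'],2),m['extent'],cv2.minAreaRect(np.argwhere(m['pixels'])[:,::-1].astype(np.float32)))
E
```

```text
top fixture 0.66 [256.0, 192.2, 344.9, 225.3] ((298.8762512207031, 208.98284912109375), (30.413246154785156, 92.37629699707031), 88.4306411743164)
top plug_mid 0.77 [117.8, 203.5, 151.9, 236.7] ((137.61204528808594, 219.5948028564453), (8.279805183410645, 40.048423767089844), 40.23635482788086)
top plug_mid 0.72 [268.6, 204.0, 302.5, 209.8] ((286.0, 205.5), (7.0, 38.0), 90.0)
top plug_mid 0.63 [309.4, 251.0, 349.2, 261.1] ((328.182373046875, 254.26609802246094), (8.66260814666748, 39.514461517333984), 76.60750579833984)
top spare_long_mid 0.69 [179.9, 199.5, 217.0, 213.6] ((199.50770568847656, 206.93849182128906), (39.44304656982422, 8.930500030517578), 7.125016689300537)
top spare_short_mid 0.51 [186.8, 156.9, 216.6, 165.2] ((200.99253845214844, 159.14964294433594), (28.164817810058594, 7.290892124176025), 2.8624050617218018)
top sleeve 0.5 [303.8, 198.5, 319.9, 211.4] ((312.0, 205.0), (12.0, 14.0), 90.0)
top sleeve_grip 0.57 [303.9, 201.5, 318.0, 213.6] ((312.0, 206.0), (14.0, 14.0), 90.0)
side fixture 0.75 [247.5, 140.1, 332.2, 227.3] ((293.3263854980469, 184.3036346435547), (49.7
[... 798 characters left out ...]
9] ((198.4423065185547, 180.7115478515625), (35.69314193725586, 21.768890380859375), 78.69007110595703)
side spare_short_mid 0.68 [153.5, 207.6, 188.3, 230.5] ((168.80003356933594, 215.60003662109375), (9.838699340820312, 34.882659912109375), 63.43495178222656)
side sleeve 0.72 [295.6, 151.8, 314.9, 172.4] ((305.4999694824219, 162.99998474121094), (16.086305618286133, 15.808955192565918), 56.3099365234375)
side sleeve_grip 0.49 [294.2, 156.8, 316.9, 169.6] ((305.7500305175781, 163.25001525878906), (15.55634880065918, 14.849242210388184), 45.0)
side sleeve_grip 0.15 [183.1, 221.7, 269.7, 293.2] ((225.4230499267578, 253.88458251953125), (56.30207443237305, 82.37298583984375), 56.3099365234375)
```

View pics/t0a.png

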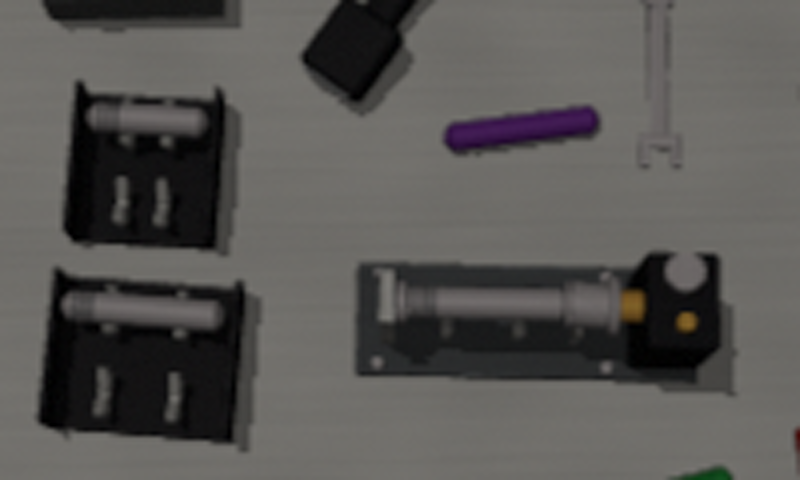

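View pics/s0a.png

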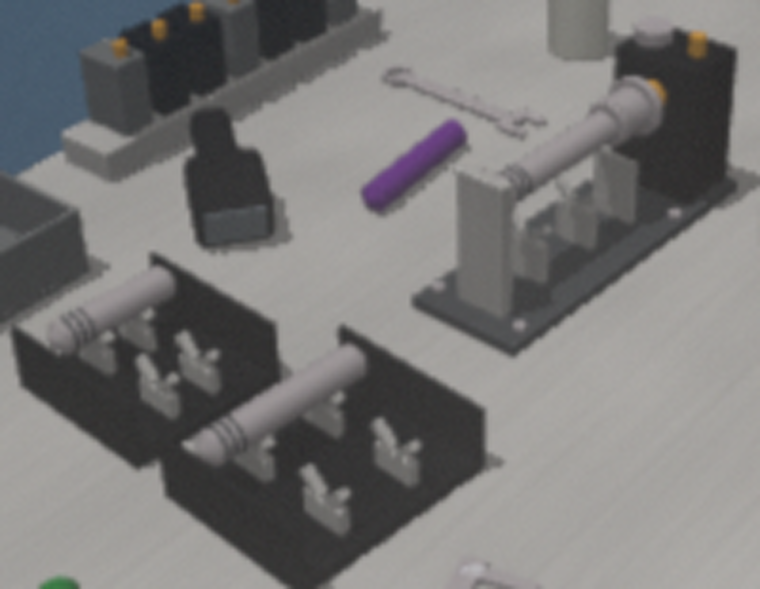

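```bash
python3 - <<'E'
from h import *
def crop(src,x0,y0,w,h,s,f):
    im=cv2.imread(src)[y0:y0+h,x0:x0+w]
    im=np.clip(im.astype(float)*1.8,0,255).astype(np.uint8) if 't0' in src else im
    im=cv2.resize(im,None,fx=s,fy=s,interpolation=cv2.INTER_CUBIC)
    for i in range(0,w,10):
        cv2.line(im,(i*s,0),(i*s,6),(0,255,255),1);cv2.putText(im,str(x0+i),(i*s,18),0,.35,(0,255,255),1)
    for i in range(0,h,10):
        cv2.line(im,(0,i*s),(6,i*s),(0,255,255),1);cv2.putText(im,str(y0+i),(8,i*s+4),0,.35,(0,255,255),1)
    cv2.imwrite('pics/'+f,im)
crop('pics/t0.png',165,190,70,60,10,'c1.png')
crop('pics/t0.png',250,185,100,48,8,'c2.png')
crop('pics/s0.png',175,210,100,80,7,'c3.png')
crop('pics/s0.png',240,135,100,95,6,'c4.png')
E
```

```text
(no output)
```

View pics/c1.png

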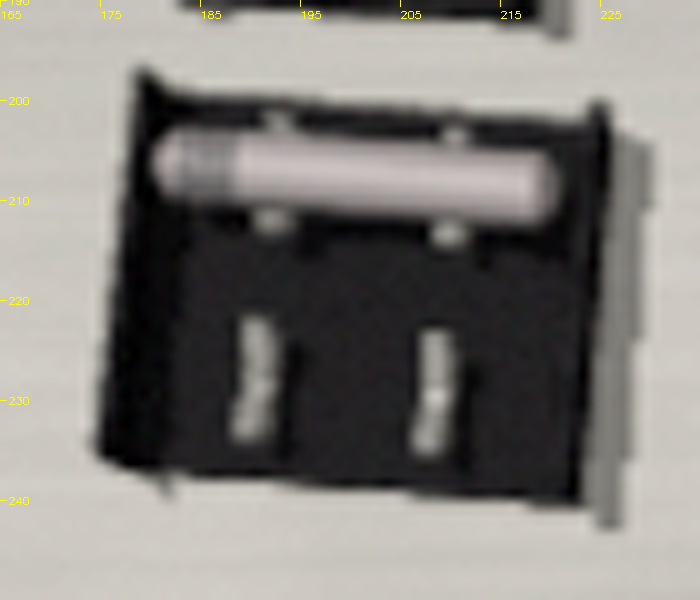

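View pics/c2.png

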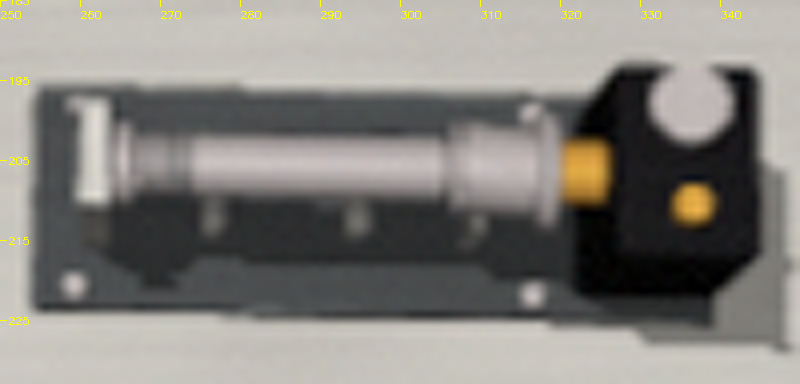

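View pics/c3.png

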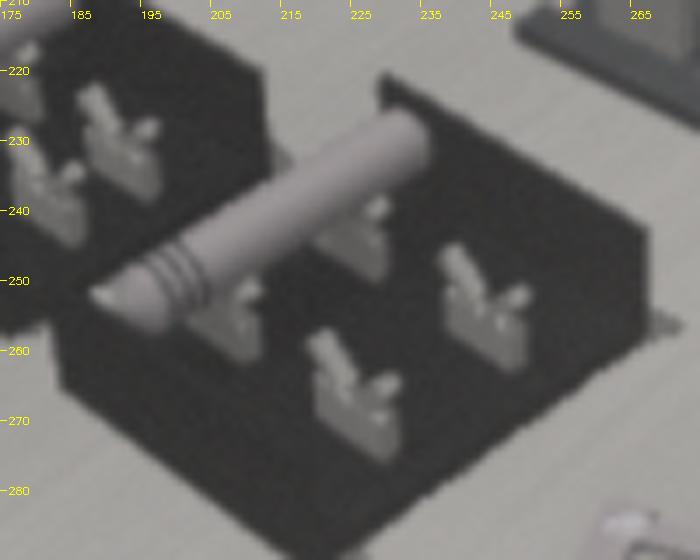

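View pics/c4.png

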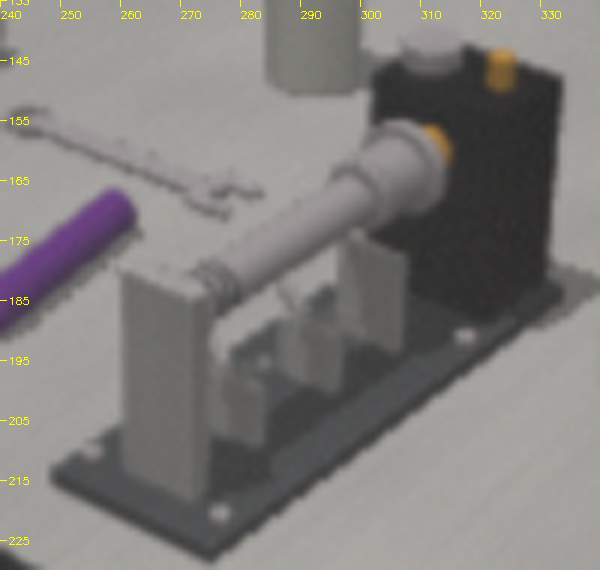

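```bash
cat >> h.py <<'E'
from scipy.optimize import least_squares
C={}
for c in('side','top'):
    p=ctrl.camera_params(c);C[c]=(192/np.tan(np.radians(p['fovy']/2)),p['cx'],p['cy'],np.array(p['eye']),R.from_rotvec(p['rotation']).as_matrix())
def proj(c,P):
    f,cx,cy,e,M=C[c]; q=(np.atleast_2d(P)-e)@M; return np.c_[f*q[:,0]/q[:,2]+cx,f*q[:,1]/q[:,2]+cy]
def ray(c,u):
    f,cx,cy,e,M=C[c]; return e,M@np.array([(u[0]-cx)/f,(u[1]-cy)/f,1])
def onz(c,u,z):
    e,d=ray(c,u); return e+d*(z-e[2])/d[2]
def tri(us,ut):
    r=least_squares(lambda P:np.r_[(proj('side',P)-us)[0],(proj('top',P)-ut)[0]],onz('top',ut,.05)); return r.x,r.fun
def fr(x,y,a,P):
    P=np.atleast_2d(P); c,s=np.cos(a),np.sin(a); return np.c_[x+c*P[:,0]-s*P[:,1],y+s*P[:,0]+c*P[:,1],P[:,2]]
E
cat > fit.py <<'E'
from h import *
t1=lambda u,v:np.array([165+u/10-.5,190+v/10-.5]);t2=lambda u,v:np.array([250+u/8-.5,185+v/8-.5])
s3=lambda u,v:np.array([175+u/7-.5,210+v/7-.5]);s4=lambda u,v:np.array([240+u/6-.5,135+v/6-.5])
print(C['top'][4].round(3))
V=[]
for a,b in [((320,335),(258,320)),((385,380),(245,438)),((452,250),(438,332)),((517,293),(427,452))]:
    P,r=tri(s3(*a),t1(*b));V.append(P);print(P.round(4),r.round(1))
V=np.array(V);d=(V[0]+V[1]-V[2]-V[3])/2
print('rack',V.mean(0).round(4),'yaw',np.degrees(np.arctan2(-d[0],d[1])),np.linalg.norm(d[:2]))
# spare long ends
a=[tri(s3(*p),t1(*q))[0] for p,q in [((95,293),(153,168)),((425,130),(560,190))]];print('spare',np.round(a,4),np.mean(a,0))
obs=[('top',(.05,.3,.01),t2(37,88)),('top',(-.05,.3,.01),t2(35,308)),('top',(-.05,0,.01),t2(712,325)),
('side',(-.05,.3,.01),s4(210,552)),('side',(.05,.3,.01),s4(50,472)),('side',(-.05,0,.01),s4(558,288))]
f=lambda p:np.concatenate([proj(c,fr(*p,P))[0]-u for c,P,u in obs])
r=least_squares(f,[.5,-.2,0]);print('fix',r.x.round(4),np.degrees(r.x[2]));print(r.fun.round(1))
p=r.x
for y in(.084,.092,.128): print(y,proj('top',fr(*p,(0,y,.1))),proj('side',fr(*p,(0,y,.1))))
print('axis top line pred',proj('top',fr(*p,[(0,.25,.1),(0,.12,.1)])), t2(300,164),t2(500,167))
for u in ((300,164),(500,167)):
    q=onz('top',t2(*u),.1); c,s=np.cos(p[2]),np.sin(p[2]);dd=q[:2]-p[:2];print('fix xy of axis pt',c*dd[0]+s*dd[1],-s*dd[0]+c*dd[1])
print('sleeve', tri(np.array([305.6,163.]),np.array([312,205.5])), fr(*p,(0,.11,.1)))
E
python3 fit.py
```

```text
[[-0.013 -0.981  0.194]
 [-1.     0.016  0.013]
 [-0.016 -0.194 -0.981]]
[0.4511 0.2583 0.0407] [-0.7 -0.1  0.6  0.9]
[0.4132 0.2639 0.0447] [ 0.1  0.  -0.  -0.1]
[0.4456 0.1959 0.0403] [-0.9 -0.2  0.7  1. ]
[0.4076 0.2016 0.0436] [ 0.1  0.  -0.  -0.1]
rack [0.4294 0.2299 0.0423] yaw -5.12309037495116 0.06258611821571956
spare [[0.5105 0.2993 0.0549]
 [0.4944 0.1539 0.0456]] [0.50244312 0.2266008  0.0502543 ]
fix [ 0.4874 -0.2566 -0.03  ] -1.7210798773321367
[-0.6  0.4 -0.8  0.9  0.4  0.  -0.2 -0.9 -0.6 -0.9  0.5 -0.9]
0.084 [[317.72179487 206.38377541]] [[306.1764358 162.0017346]]
0.092 [[315.30964292 206.35078114]] [[304.63961887 162.99927696]]
0.128 [[304.46087168 206.2023878 ]] [[297.57423203 167.58539423]]
axis top line pred [[267.76739407 205.70048141]
 [306.87087399 206.23535267]] [287. 205.] [312.    205.375]
fix xy of axis pt 0.003254590485201137 0.18601826288760415
fix xy of axis pt 0.0031397129089856227 0.10295492210589464
sleeve (array([ 0.48695273, -0.15591922,  0.10571273]), array([-1.60211372, -0.24302683,  0.90815317,  1.55255009])) [[ 0.49068866 -0.14664537  0.1       ]]
```

```bash
cat >> h.py <<'E'
def plan(pts,vmax=.058,wmax=10.,off=0):
    """pts: list of (x,y,z,yawdeg of tool z axis)"""
    import json
    o=ctrl.get_obs();p=np.array(o['tool_pos']);M=R.from_rotvec(o['tool_rot'])
    D=[];W=[]
    for x,y,z,a in pts:
        c,s=np.cos(np.radians(a)),np.sin(np.radians(a))
        zt=np.array([c,s,0]);yt=np.array([0,0,-1.]);T=R.from_matrix(np.c_[np.cross(yt,zt),yt,zt])
        w=(M.inv()*T).as_rotvec(degrees=True);d=np.array([x,y,z])-p
        n=max(1,int(np.ceil(max(np.linalg.norm(d)/vmax,np.abs(w).max()/wmax))))
        for i in range(n):
            D.append((M.inv().apply(d/n)).round(4).tolist());W.append((w/n).round(2).tolist())
            M=M*R.from_rotvec(w/n,degrees=True);p=p+d/n
    for i in range(0,len(D),5):print(json.dumps({"delta_pos":D[i:i+5],"dr":W[i:i+5]}))
def st():
    o=ctrl.get_obs();M=R.from_rotvec(o['tool_rot']).as_matrix()
    print('t',round(o['t'],2),o['tool_pos'].round(4),'yaw',np.degrees(np.arctan2(M[1,2],M[0,2])).round(2),'y',M[:,1].round(3),'F',o['contact_force'].round(1),'op',round(o['opening'],4))
E
python3 -c "
from h import *
plan([(.42,-.36,.26,-36),(.49,-.15,.21,-1.7)])"
```

```text
{"delta_pos": [[-0.0476, -0.0105, -0.0251], [-0.0499, -0.0105, -0.02], [-0.0517, -0.0105, -0.0147], [-0.053, -0.0105, -0.0091], [-0.0537, -0.0105, -0.0035]], "dr": [[-0.0, -6.01, 0.0], [-0.0, -6.01, 0.0], [-0.0, -6.01, 0.0], [-0.0, -6.01, 0.0], [-0.0, -6.01, 0.0]]}
{"delta_pos": [[-0.0528, 0.0125, -0.0167], [-0.0547, 0.0125, -0.0086], [-0.0553, 0.0125, -0.0004], [-0.0548, 0.0125, 0.0079]], "dr": [[0.0, -8.58, 0.0], [0.0, -8.58, 0.0], [0.0, -8.58, 0.0], [0.0, -8.58, 0.0]]}
```

servo_tool(delta_pos=[[-0.048,-0.0105,-0.025],[-0.05,-0.0105,-0.02],[-0.052,-0.0105,-0.015],[-0.053,-0.0105,-0.009],[-0.054,-0.0105,-0.0035]], dr=[[0,-6,0],[0,-6,0],[0,-6,0],[0,-6,0],[0,-6,0]], grip=[1,1,1,1,1], grip_force=40)

```text
t: 1.32
tool_pos: [0.422, -0.3551, 0.2603]
tool_rot: [-0.848, 1.65, -1.649]
contact_force: [0.6, -1.0, -0.2]
opening: 0.0851
```

```bash
python3 -c "
from h import *
st();plan([(.49,-.15,.21,-1.7)])"
```

```text
t 1.32 [ 0.422  -0.3551  0.2603] yaw -35.52 y [ 0.     0.001 -1.   ] F [ 0.6 -1.  -0.2] op 0.0851
{"delta_pos": [[-0.0516, 0.0126, -0.016], [-0.0534, 0.0126, -0.0082], [-0.054, 0.0126, -0.0003], [-0.0535, 0.0126, 0.0077]], "dr": [[0.0, -8.46, -0.01], [0.0, -8.46, -0.01], [0.0, -8.46, -0.01], [0.0, -8.46, -0.01]]}
```

Tracking is good.

servo_tool(delta_pos=[[-0.0515,0.0125,-0.016],[-0.0535,0.0125,-0.008],[-0.054,0.0125,0],[-0.0535,0.0125,0.0075],[0,0,0]], dr=[[0,-8.5,0],[0,-8.5,0],[0,-8.5,0],[0,-8.3,0],[0,0,0]], grip=[1,1,1,1,1])

```text
t: 1.95
tool_pos: [0.4924, -0.1409, 0.2119]
tool_rot: [-1.205, 1.207, -1.218]
contact_force: [-1.1, -0.5, -0.5]
opening: 0.0856
```

```bash
python3 - <<'E'
from h import *
st()
for c,x0,y0,w,h in(('side',240,60,110,140),('top',240,150,130,90)):
    im=snap(c,c+'1.png')[:,:,::-1].copy()
    s=5 if c=='top' else 4
    if c=='top': im=np.clip(im*1.8,0,255).astype(np.uint8)
    b=cv2.resize(im[y0:y0+h,x0:x0+w],None,fx=s,fy=s,interpolation=cv2.INTER_CUBIC)
    o=ctrl.get_obs();p=o['tool_pos']
    for q,col in((p,(0,0,255)),(p+[0,0,-.014],(0,255,0)),(p+[.0425,0,-.014],(255,0,0)),(p+[-.0425,0,-.014],(255,0,0))):
        u=(proj(c,q)[0]+.5-[x0,y0])*s; cv2.circle(b,tuple(int(v) for v in u),3,col,-1)
    cv2.imwrite('pics/'+c+'1a.png',b)
E
```

```text
t 1.95 [ 0.4924 -0.1409  0.2119] yaw -0.28 y [ 0.006 -0.003 -1.   ] F [-1.1 -0.5 -0.5] op 0.0856
```

View pics/side1a.png

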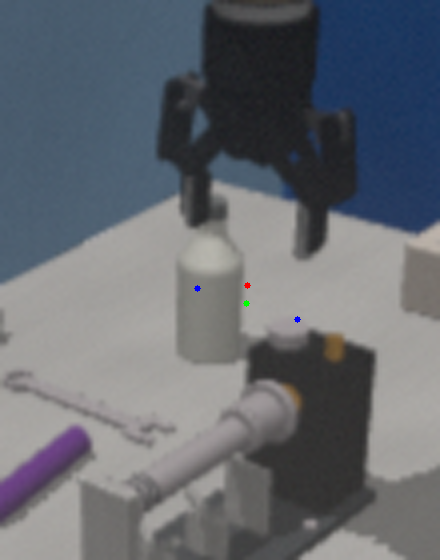

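View pics/top1a.png

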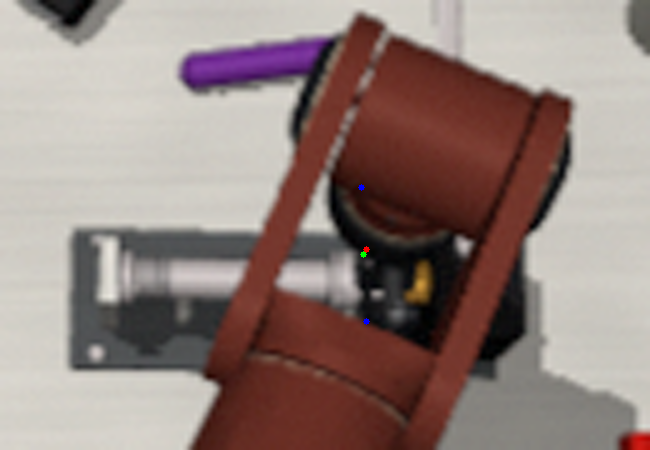

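```bash
python3 - <<'E'
from h import *
p=(.4874,-.2566,-.03)
for c in('side','top'):
    for q in [(0,.279,.123),(0,.279,.01),(-.04,.061,.132),(-.04,.061,.01),(.04,.061,.132)]:print(c,q,proj(c,fr(*p,q)).round(1))
    a=cv2.imread('pics/%s1.png'%c);b=cv2.imread('pics/%s0.png'%c);d=np.abs(a.astype(int)-b).max(2)
    cv2.imwrite('pics/%s1f.png'%c,a)
print(C['side'][4].round(3))
E
```

```text
side (0, 0.279, 0.123) [[264.9 181.6]]
side (0, 0.279, 0.01) [[265.2 215.4]]
side (-0.04, 0.061, 0.132) [[322.3 153.7]]
side (-0.04, 0.061, 0.01) [[319.7 188.5]]
side (0.04, 0.061, 0.132) [[300.3 146.1]][ WARN:0@0.310] global loadsave.cpp:275 findDecoder imread_('pics/side0.png'): can't open/read file: check file path/integrity
Traceback (most recent call last):
TypeError: unsupported operand type(s) for -: 'int' and 'NoneType'
```

```bash
python3 - <<'E'
from h import *
st()
print(ctrl.get_obs()['q'])
a=snap('side','side2.png');snap('top','top2.png');st()
for c in('side','top'):print(c,proj(c,ctrl.get_obs()['tool_pos']))
E
```

```text
t 2.05 [ 0.4925 -0.1439  0.2133] yaw -0.56 y [ 0.008 -0.005 -1.   ] F [-0.2  0.   0.2] op 0.0855
[-4.28710588e-01 -2.29609049e-01  1.86759089e+00 -1.06357939e-03
  1.49466765e+00 -4.18806725e-01]
t 2.15 [ 0.4925 -0.1452  0.2137] yaw -0.7 y [ 0.008 -0.005 -1.   ] F [ 0.3 -0.7  1.2] op 0.0855
side [[301.88596729 130.2372785 ]]
top [[313.19113714 199.45335442]]
```

View pics/side2.png

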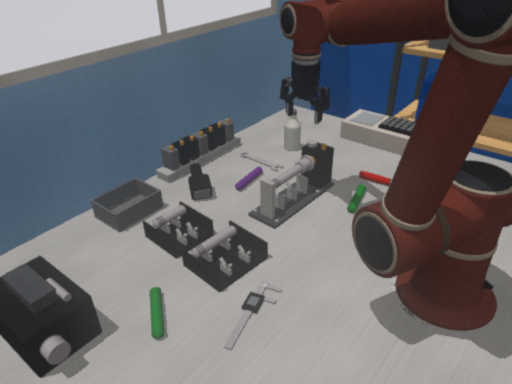

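View pics/top2.png

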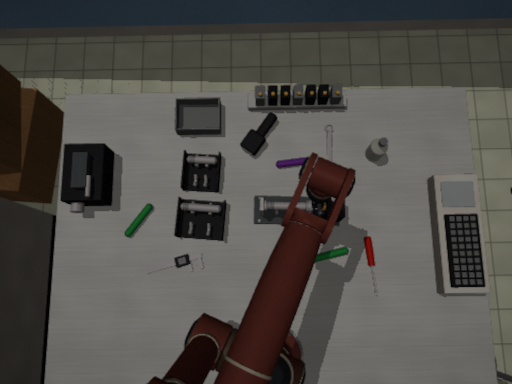

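```bash
python3 - <<'E'
from h import *
for c in('side','top'):print(c,proj(c,[(0,0,0),(0,0,.2),(0,0,.4),(.4925,-.1452,.2),(.4925,-.1452,.3),(.4925,-.1452,.4)]).round(1).tolist())
# triangulate fingertip
print(ctrl.get_obs()['tool_pos'])
im=cv2.imread('pics/side2.png')[60:200,250:350];cv2.imwrite('pics/a.png',cv2.resize(im,None,fx=5,fy=5,interpolation=cv2.INTER_CUBIC))
im=cv2.imread('pics/top2.png')[150:240,260:370];cv2.imwrite('pics/b.png',np.clip(2.5*cv2.resize(im,None,fx=7,fy=6.6,interpolation=cv2.INTER_CUBIC).astype(float),0,255))
E
```

```text
side [[442.7, 292.0], [464.2, 221.4], [491.9, 130.8], [301.7, 134.7], [303.2, 101.2], [304.8, 64.5]]
top [[268.2, 357.1], [269.1, 367.9], [270.3, 382.5], [312.7, 200.3], [316.5, 194.0], [320.8, 186.7]]
[ 0.49252059 -0.14519831  0.2137146 ][ WARN:0@0.361] global loadsave.cpp:1063 imwrite_ Unsupported depth image for selected encoder is fallbacked to CV_8U.
```

View pics/a.png

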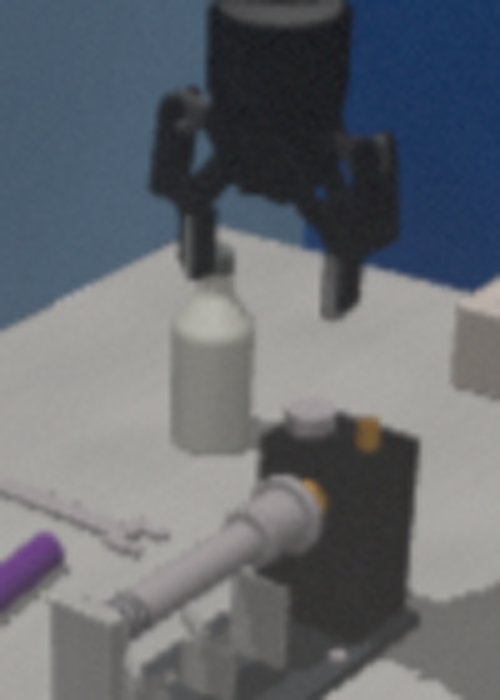

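View pics/b.png

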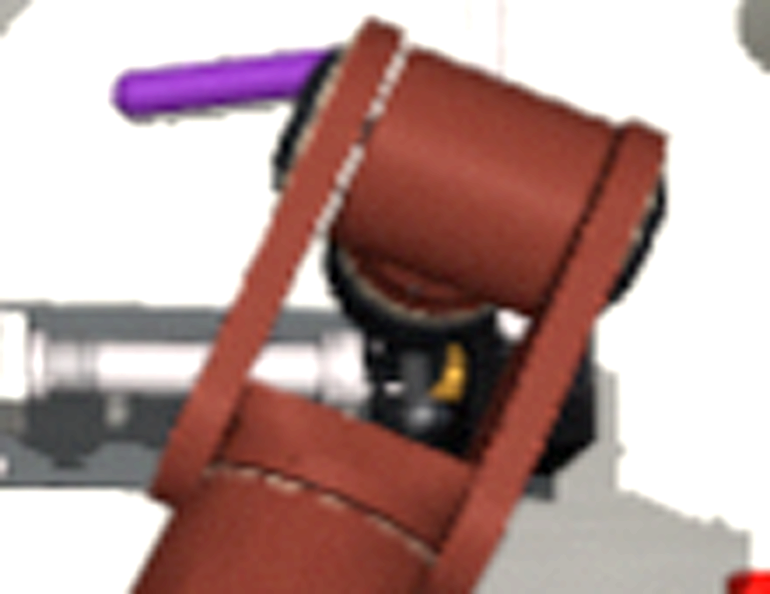

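```bash
python3 - <<'E'
from h import *
e=ctrl.get_obs()['tool_pos']
print(onz('side',(302.8,119),.213))
for z in(.2,.213,.23,.25):print(z,proj('top',e*[1,1,0]+[-.045,0,z]),proj('side',[e+[-.045,0,z-e[2]],e+[.045,0,z-e[2]]]).round(1).tolist())
print(tri(np.array([316.6,122.]),np.array([319.7,212])))
E
```

```text
[ 0.53595594 -0.21492045  0.213     ]
0.2 [[313.26090441 214.58110769]] [[315.1, 138.8], [288.8, 130.7]]
0.213 [[313.72876409 213.93931488]] [[315.4, 134.5], [288.9, 126.6]]
0.23 [[314.35369267 213.08206069]] [[315.7, 128.9], [289.1, 121.1]]
0.25 [[315.10861756 212.04648233]] [[316.1, 122.2], [289.2, 114.6]]
(array([ 0.45090883, -0.15819792,  0.24468853]), array([ 0.90586735,  0.13424677, -0.49117983, -0.86207466]))
```

```bash
python3 - <<'E'
from h import *
for m in ctrl.masks_of('side','cleaner')[:1]: print(m['score'],m['extent'])
for m in ctrl.masks_of('top','cleaner')[:1]: print(m['score'],m['extent'])
b=onz('top',(377,153),0)
for z in(0,.15):print(proj('side',b*[1,1,0]+[0,0,z]),proj('top',b*[1,1,0]+[0,0,z]))
b=onz('side',(292,145),0);print(b)
for z in(0,.15):print(proj('side',b*[1,1,0]+[0,0,z]),proj('top',b*[1,1,0]+[0,0,z]))
st()
E
```

```text
0.7 [224.7, 278.3, 284.4, 347.9]
0.96 [366.7, 134.9, 387.3, 161.7]
[[292.70683093 145.22959387]] [[377. 153.]]
[[293.90862642 107.38771302]] [[388.27566686 140.07338819]]
[ 7.02666287e-01 -4.07446649e-01 -1.11022302e-16]
[[292. 145.]] [[376.93868753 152.14340225]]
[[293.16298435 107.18826812]] [[388.20361742 139.13804237]]
t 2.25 [ 0.4924 -0.1455  0.2137] yaw -0.74 y [ 0.008 -0.005 -1.   ] F [-0.6  0.  -1.3] op 0.0854
```

```bash
python3 - <<'E'
from h import *
p=np.array([.2534,-.5706,.2062]);d=np.array([.406,-.914,0])
for z in(.192,.206,.24):print(z,proj('side',[p+[0,0,z-p[2]],p+.0425*d+[0,0,z-p[2]],p-.0425*d+[0,0,z-p[2]]]).round(1).tolist())
im=cv2.imread('pics/s0.png')[20:140,400:500];cv2.imwrite('pics/a2.png',cv2.resize(im,None,fx=5,fy=5,interpolation=cv2.INTER_CUBIC))
E
```

```text
0.192 [[438.1, 110.5], [437.1, 105.6], [439.3, 115.5]]
0.206 [[439.1, 106.3], [438.0, 101.6], [440.2, 111.3]]
0.24 [[441.4, 96.0], [440.2, 91.5], [442.6, 100.8]]
```

View pics/a2.png

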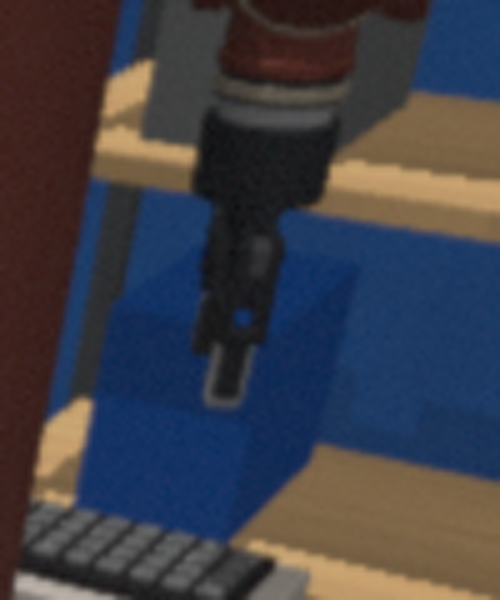

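```bash
python3 - <<'E'
from h import *
t=fr(.4874,-.2566,-.03,(.0015,.105,.14))[0];print(t)
plan([(t[0],t[1],.14,-1.72)],vmax=.03)
E
```

```text
[ 0.49204885 -0.15169224  0.14      ]
{"delta_pos": [[0.002, 0.0246, -0.0003], [0.002, 0.0246, -0.0002], [0.002, 0.0246, -0.0001]], "dr": [[-0.16, 0.33, 0.09], [-0.16, 0.33, 0.09], [-0.16, 0.33, 0.09]]}
```

servo_tool(delta_pos=[[0.002,0.0246,-0.0003],[0.002,0.0246,-0.0002],[0.002,0.0246,-0.0001],[0,0,0]], dr=[[-0.16,0.33,0.09],[-0.16,0.33,0.09],[-0.16,0.33,0.09],[0,0,0]], grip=[0.78,0.78,0.78,0.78])

```text
t: 2.75
tool_pos: [0.4924, -0.1574, 0.1405]
tool_rot: [-1.188, 1.235, -1.242]
contact_force: [0.2, -0.5, -0.1]
opening: 0.0666
```

```bash
cat >> h.py <<'E'
def look(c,x0,y0,w,h,s,f):
    im=snap(c,'_'+f)[:,:,::-1].astype(float)
    im=np.clip(im*1.8,0,255).astype(np.uint8)
    b=cv2.resize(im[y0:y0+h,x0:x0+w],None,fx=s,fy=s,interpolation=cv2.INTER_CUBIC)
    cv2.imwrite('pics/'+f,b)
E
python3 - <<'E'
from h import *
st();look('side',240,80,110,130,5,'s3.png');st()
E
```

```text
t 2.75 [ 0.4924 -0.1574  0.1405] yaw -2.3 y [ 0.004 -0.002 -1.   ] F [ 0.2 -0.5 -0.1] op 0.0666
t 2.8 [ 0.4935 -0.1578  0.1422] yaw -2.29 y [ 0.006 -0.003 -1.   ] F [-0.   1.   0.9] op 0.0665
```

View pics/s3.png

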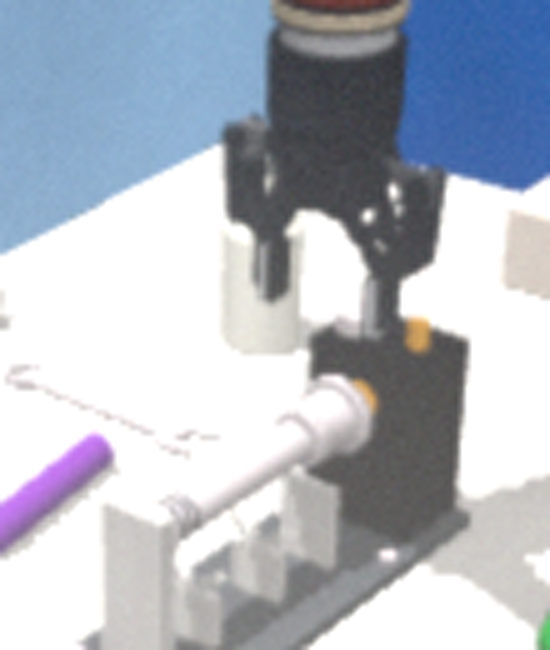

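```bash
python3 - <<'E'
from h import *
for z in(.126,.14,.16,.18):print(z,proj('side',[[.46,-.1567,z],[.527,-.159,z]]).round(1).tolist())
from h import ctrl
# wrist check
print(ctrl.get_obs()['q'].round(4))
E
```

```text
0.126 [[312.2, 159.2], [293.7, 152.6]]
0.14 [[312.4, 155.0], [293.9, 148.4]]
0.16 [[312.8, 148.8], [294.1, 142.4]]
0.18 [[313.2, 142.6], [294.3, 136.3]]
[-4.5320e-01 -1.6210e-01  1.9297e+00 -1.0000e-04  1.3669e+00 -4.1320e-01]
```

```bash
python3 - <<'E'
from h import *
plan([(.492,-.152,.104,-1.72)],vmax=.02)
E
```

```text
{"delta_pos": [[-0.0029, 0.0191, -0.001], [-0.0029, 0.0191, -0.0009]], "dr": [[-0.19, -0.28, 0.09], [-0.19, -0.28, 0.09]]}
```

servo_tool(delta_pos=[[-0.003,0.019,-0.001],[-0.003,0.018,-0.001],[0,0,0]], dr=[[-0.19,-0.28,0.09],[-0.19,-0.28,0.09],[0,0,0]], grip=[0.78,0.78,0.78])

```text
t: 3.18
tool_pos: [0.493, -0.1526, 0.1053]
tool_rot: [-1.193, 1.229, -1.234]
contact_force: [0.5, -0.3, 0.1]
opening: 0.0664
```

```bash
python3 - <<'E'
from h import *
st();look('side',240,80,110,130,5,'s4.png');look('top',250,150,110,80,6,'t4.png');st()
E
```

```text
t 3.17 [ 0.493  -0.1526  0.1053] yaw -1.75 y [ 0.003 -0.001 -1.   ] F [ 0.5 -0.3  0.1] op 0.0664
t 3.27 [ 0.4941 -0.1532  0.1071] yaw -1.76 y [ 0.006 -0.003 -1.   ] F [-0.1 -0.2  0.9] op 0.0668
```

View pics/s4.png

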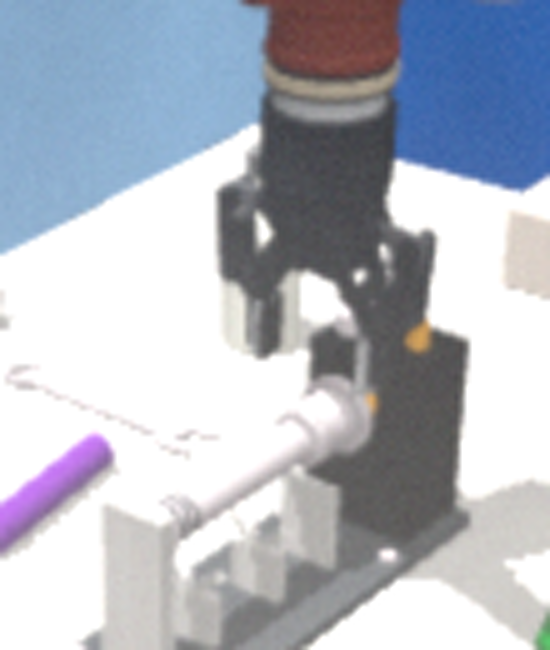

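View pics/t4.png

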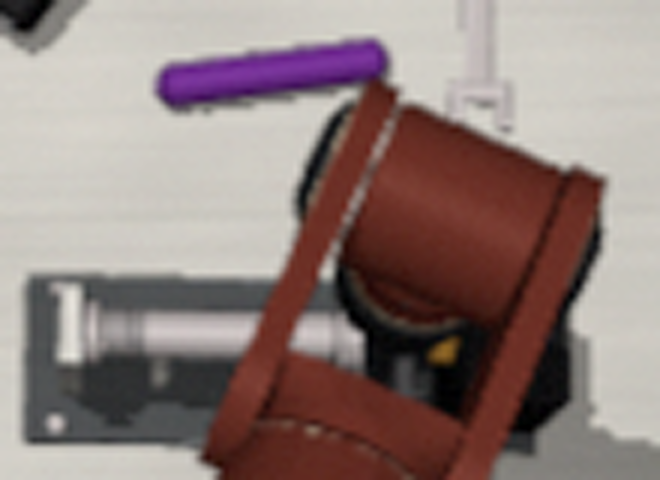

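```bash
python3 - <<'E'
from h import *
plan([(.491,-.146,.094,-1.72)],vmax=.02)
print(proj('top',[[.44,-.153,.17],[.45,-.153,.14]]),onz('side',(447,290),.01))
E
```

```text
{"delta_pos": [[-0.0071, 0.0131, -0.0034]], "dr": [[-0.34, -0.04, 0.14]]}
[[314.78228432 218.34199455]
 [313.60402311 216.59781201]] [-0.00710023 -0.00083853  0.01      ]
```

servo_tool(delta_pos=[[-0.007,0.013,-0.0035],[0,0,0],[0,0,0],[0,0,0],[0,0,0]], dr=[[-0.34,0,0.14],[0,0,0],[0,0,0],[0,0,0],[0,0,0]], grip=[0.78,0.6,0.5,0.4,0.4], grip_force=30)

```text
t: 3.9
tool_pos: [0.4918, -0.1459, 0.0948]
tool_rot: [-1.194, 1.229, -1.233]
contact_force: [-0.7, 0.3, -0.2]
opening: 0.0341
```

```bash
python3 - <<'E'
from h import *
st();look('side',240,80,110,130,5,'s5.png');st()
E
```

```text
t 3.9 [ 0.4918 -0.1459  0.0948] yaw -1.73 y [ 0.002 -0.001 -1.   ] F [-0.7  0.3 -0.2] op 0.0341
t 3.95 [ 0.4918 -0.1459  0.0948] yaw -1.73 y [ 0.002 -0.001 -1.   ] F [ 1.   0.7 -0.2] op 0.0338
```

View pics/s5.png

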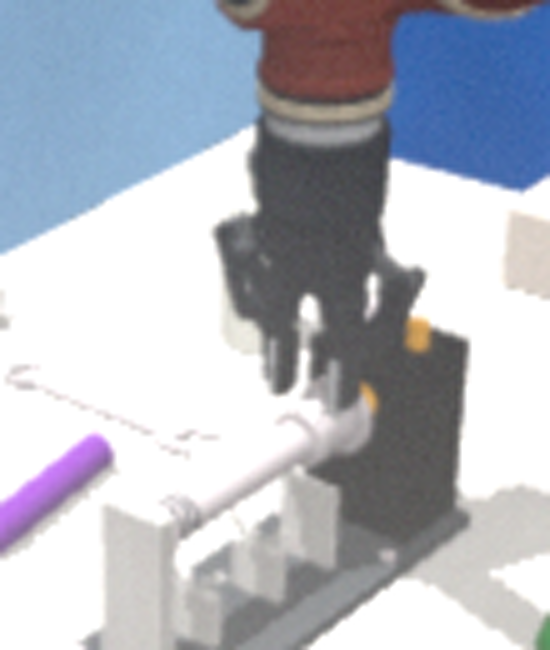

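```bash
python3 - <<'E'
from h import *
for y in(-.1459,-.156):
  for z in(.08,.1,.12,.14):print(y,z,proj('side',[[.475,y,z],[.509,y,z]]).round(1).tolist())
E
```

```text
-0.1459 0.08 [[305.1, 172.8], [295.7, 169.4]]
-0.1459 0.1 [[305.4, 166.9], [295.9, 163.6]]
-0.1459 0.12 [[305.7, 161.0], [296.1, 157.7]]
-0.1459 0.14 [[306.0, 154.9], [296.4, 151.7]]
-0.156 0.08 [[307.0, 171.4], [297.6, 168.1]]
-0.156 0.1 [[307.3, 165.6], [297.8, 162.3]]
-0.156 0.12 [[307.6, 159.7], [298.1, 156.4]]
-0.156 0.14 [[307.9, 153.6], [298.3, 150.4]]
```

servo_tool(delta_pos=[[0,0,0],[0,0,0],[0,0.008,0],[0,0.008,0],[0,0.006,0]], dr=[[0,0,0],[0,0,0],[0,0,0],[0,0,0],[0,0,0]], grip=[0.7,0.7,0.7,0.7,0.7])

```text
t: 4.58
tool_pos: [0.492, -0.1461, 0.0718]
tool_rot: [-1.193, 1.229, -1.234]
contact_force: [0.2, 0.8, -0.4]
opening: 0.0597
```

```bash
python3 - <<'E'
from h import *
st();look('side',240,80,110,130,5,'s6.png');st()
E
```

```text
t 4.58 [ 0.492  -0.1461  0.0718] yaw -1.75 y [ 0.003 -0.001 -1.   ] F [ 0.2  0.8 -0.4] op 0.0597
t 4.62 [ 0.4914 -0.1458  0.0708] yaw -1.74 y [ 0.001 -0.001 -1.   ] F [-0.7 -0.4 -0.3] op 0.0595
```

View pics/s6.png

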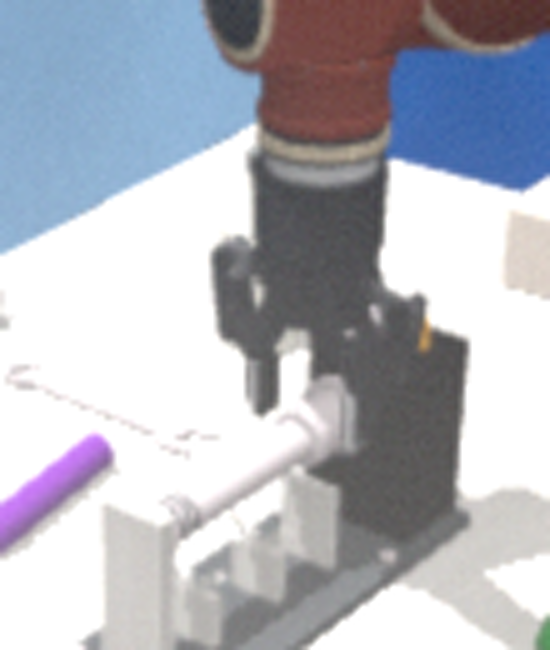

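servo_tool(delta_pos=[[0,0.006,0],[0,0.004,0],[0,0,0],[0,0,0],[0,0,0]], dr=[[0,0,0],[0,0,0],[0,0,0],[0,0,0],[0,0,0]], grip=[0.7,0.5,0.4,0.4,0.4])

```text
t: 5.25
tool_pos: [0.4908, -0.1457, 0.0596]
tool_rot: [-1.195, 1.232, -1.232]
contact_force: [-0.3, 0.1, -0.6]
opening: 0.0362
```

```bash
python3 - <<'E'
from h import *
st();look('side',240,80,110,130,5,'s7.png');st()
E
```

```text
t 5.25 [ 0.4908 -0.1457  0.0596] yaw -1.77 y [-0. -0. -1.] F [-0.3  0.1 -0.6] op 0.0362
t 5.3 [ 0.4908 -0.1457  0.0596] yaw -1.77 y [-0. -0. -1.] F [-0.5 -0.3 -0.6] op 0.0359
```

View pics/s7.png

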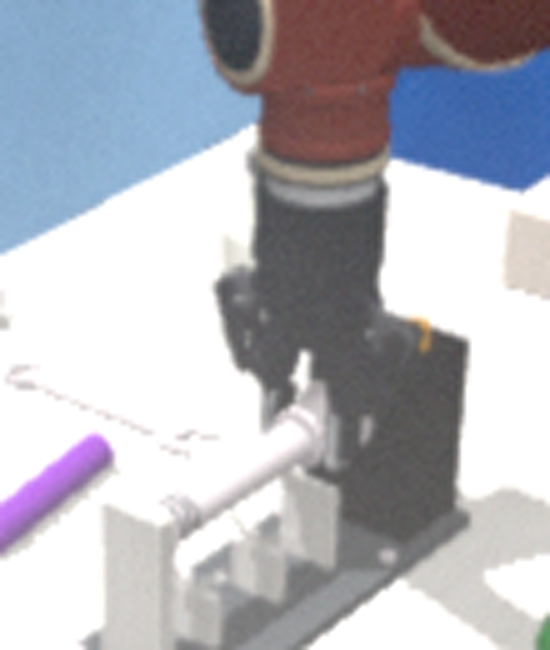

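servo_tool(delta_pos=[[0,0,0],[0.005,0,0],[0.005,0,0]], dr=[[0,0,0],[0,0,0],[0,0,0]], grip=[0.3,0.3,0.3], grip_force=60)

```text
t: 5.68
tool_pos: [0.4905, -0.1514, 0.0597]
tool_rot: [-1.188, 1.237, -1.224]
contact_force: [-0.9, 10.3, 3.0]
opening: 0.0354
```

```bash
python3 - <<'E'
from h import *
st();look('side',240,80,110,130,5,'s8.png');st()
E
```

```text
t 5.67 [ 0.4905 -0.1514  0.0597] yaw -1.78 y [-0.001  0.01  -1.   ] F [-0.9 10.3  3. ] op 0.0354
t 5.72 [ 0.4905 -0.1518  0.0597] yaw -1.78 y [-0.001  0.009 -1.   ] F [-0.6  8.4  1.8] op 0.0351
```

View pics/s8.png

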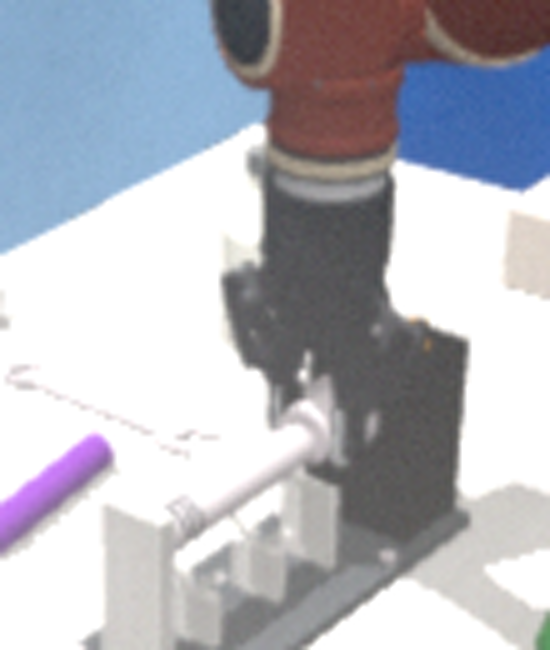

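servo_tool(delta_pos=[[0.007,0,0],[0.007,0,0],[0.004,0,0]], dr=[[0,0,0],[0,0,0],[0,0,0]], grip=[0.3,0.3,0.3])

```text
t: 6.1
tool_pos: [0.4901, -0.1608, 0.0597]
tool_rot: [-1.174, 1.247, -1.209]
contact_force: [-2.4, 12.4, 4.1]
opening: 0.0355
```

```bash
python3 - <<'E'
from h import *
st();look('side',240,80,110,130,5,'s9.png');st()
E
```

```text
t 6.1 [ 0.4901 -0.1608  0.0597] yaw -1.77 y [-0.001  0.029 -1.   ] F [-2.4 12.4  4.1] op 0.0355
t 6.15 [ 0.4901 -0.161   0.0597] yaw -1.78 y [-0.001  0.029 -1.   ] F [-1.2 13.2  3.9] op 0.0357
```

View pics/s9.png

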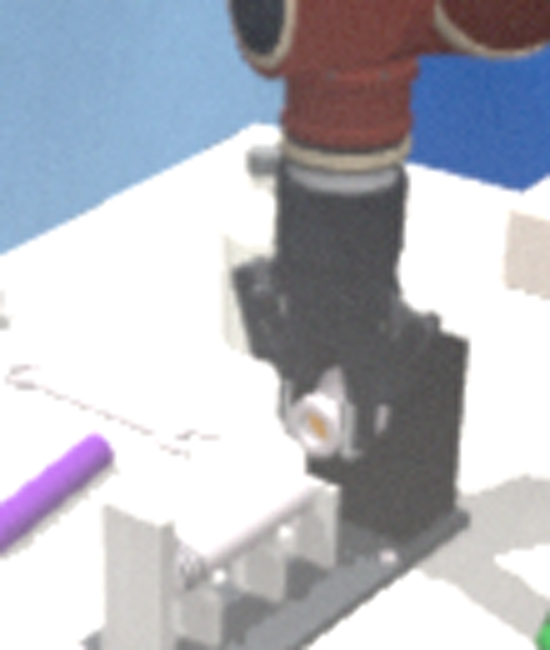

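servo_tool(delta_pos=[[0,0,0],[0,0,0],[0,0,0],[0,0,0]], dr=[[0,0,0],[0,0,0],[0,0,0],[0,0,0]], grip=[0.3,0.75,0.75,0.75])

```text
t: 6.65
tool_pos: [0.4914, -0.156, 0.0598]
tool_rot: [-1.165, 1.249, -1.203]
contact_force: [0.0, -0.1, 0.4]
opening: 0.0642
```

```bash
python3 - <<'E'
from h import *
st();look('side',240,80,110,130,5,'s10.png');st()
E
```

```text
t 6.65 [ 0.4914 -0.156   0.0598] yaw -1.73 y [ 0.001  0.039 -0.999] F [ 0.  -0.1  0.4] op 0.0642
t 6.7 [ 0.4914 -0.1561  0.0598] yaw -1.74 y [ 0.001  0.039 -0.999] F [-0.7 -0.   0.2] op 0.0643
```

View pics/s10.png

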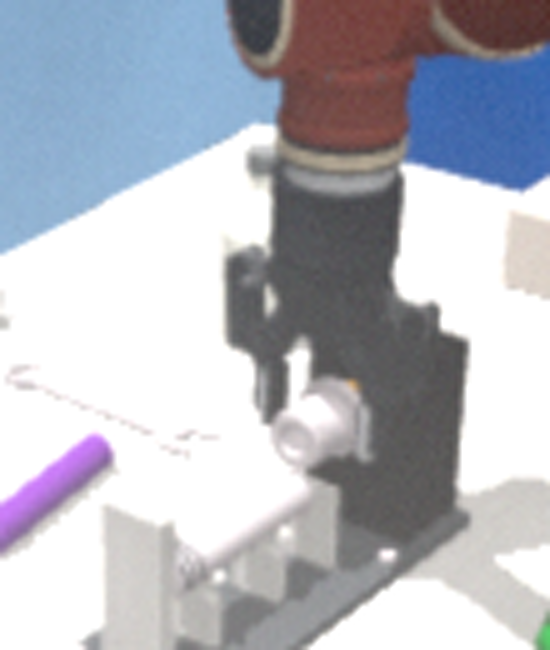

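```bash
python3 - <<'E'
from h import *
t=fr(.4874,-.2566,-.03,(.001,.19,.064))[0];print(t)
plan([(.4914,-.15,.15,-1.72),(t[0],t[1]+.002,.12,-1.72)],vmax=.04)
E
```

```text
[ 0.4940987  -0.06671549  0.064     ]
{"delta_pos": [[-0.0032, -0.03, -0.0], [-0.0028, -0.03, -0.0], [-0.0024, -0.03, -0.0], [-0.0284, 0.01, 0.0], [-0.0284, 0.01, 0.0]], "dr": [[-0.0, -0.01, -0.75], [-0.0, -0.01, -0.75], [-0.0, -0.01, -0.75], [-0.0, -0.0, -0.0], [-0.0, -0.0, -0.0]]}
{"delta_pos": [[-0.0284, 0.01, 0.0]], "dr": [[-0.0, -0.0, -0.0]]}
```

servo_tool(delta_pos=[[-0.001,-0.03,0],[-0.001,-0.03,0],[-0.001,-0.03,0],[-0.028,0.01,0],[-0.028,0.01,0]], dr=[[0,0,-0.75],[0,0,-0.75],[0,0,-0.75],[0,0,0],[0,0,0]], grip=[0.75,0.75,0.75,0.75,0.75])

```text
t: 7.32
tool_pos: [0.4944, -0.1021, 0.1343]
tool_rot: [-1.192, 1.23, -1.241]
contact_force: [-0.6, 0.3, -0.8]
opening: 0.0641
```

servo_tool(delta_pos=[[-0.028,0.01,0],[0,0,0]], dr=[[0,0,0],[0,0,0]], grip=[0.75,0.75])

```text
t: 7.58
tool_pos: [0.4954, -0.0729, 0.1238]
tool_rot: [-1.193, 1.229, -1.24]
contact_force: [-0.3, -0.2, -0.2]
opening: 0.0641
```

```bash
python3 - <<'E'
from h import *
st();look('side',240,80,110,150,5,'s11.png');look('top',245,170,110,70,7,'t11.png');st()
E
```

```text
t 7.58 [ 0.4954 -0.0729  0.1238] yaw -1.97 y [ 0.004 -0.005 -1.   ] F [-0.3 -0.2 -0.2] op 0.0641
t 7.67 [ 0.4962 -0.0745  0.125 ] yaw -2.07 y [ 0.006 -0.006 -1.   ] F [-0.5 -0.8 -0.2] op 0.0639
```

View pics/s11.png

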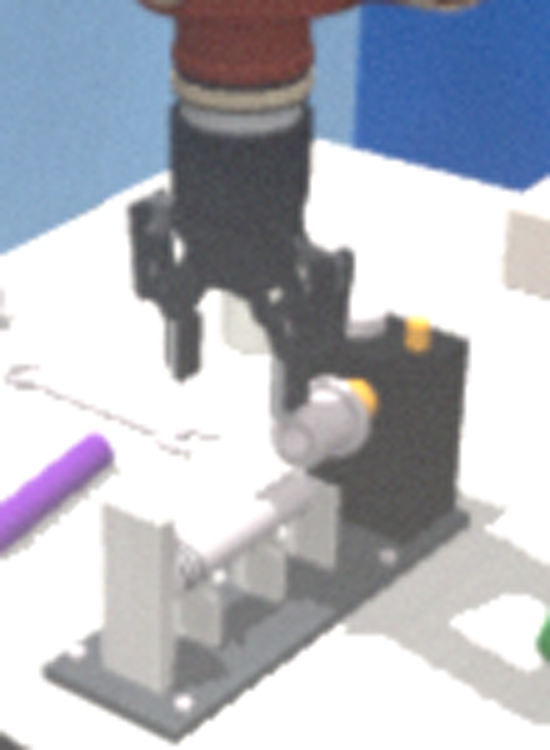

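View pics/t11.png

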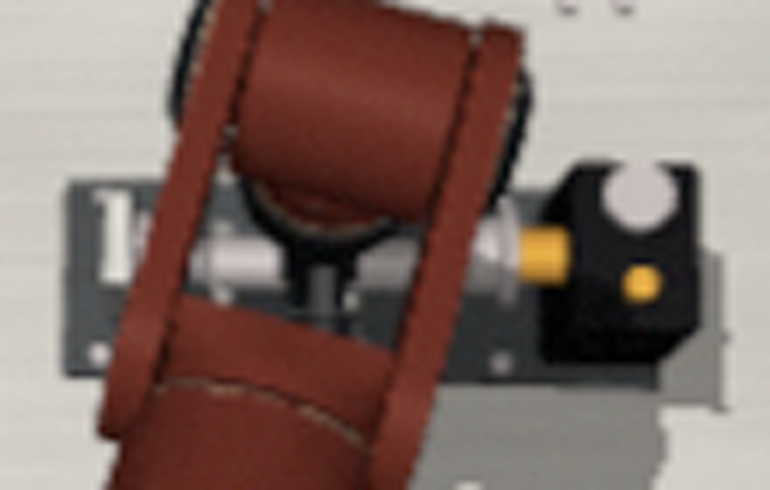

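```bash
python3 - <<'E'
from h import *
for z in(.13,.145,.16,.2):print(z,proj('side',[[.464,-.0734,z],[.528,-.0757,z]]).round(1).tolist(),proj('top',[.464,-.0734,z]).round(1))
p=(.4874,-.2566,-.03)
print(proj('top',fr(*p,[(-.015,.159,.06),(-.015,.221,.06)])).round(1).tolist(),proj('side',fr(*p,[(0,.12,.064),(0,.26,.064)])).round(1).tolist())
E
```

```text
0.13 [[294.8, 168.9], [277.0, 161.9]] [[288.6 213.2]]
0.145 [[295.0, 164.2], [277.0, 157.3]] [[288.8 212.4]]
0.16 [[295.2, 159.4], [277.1, 152.7]] [[289.1 211.7]]
0.2 [[295.6, 146.4], [277.2, 139.9]] [[289.9 209.7]]
[[294.3, 212.4], [276.1, 212.1]] [[298.7, 177.0], [269.4, 196.8]]
```

```bash
python3 - <<'E'
from h import *
plan([(.494,-.061,.11,-1.72),(.494,-.061,.027,-1.72)],vmax=.022)
E
```

```text
{"delta_pos": [[-0.0135, 0.0149, -0.0028], [0.0, 0.0208, 0.0], [0.0, 0.0208, 0.0], [0.0, 0.0208, 0.0], [0.0, 0.0208, 0.0]], "dr": [[-0.38, -0.35, 0.35], [0.0, 0.0, -0.0], [0.0, 0.0, -0.0], [0.0, 0.0, -0.0], [0.0, 0.0, -0.0]]}
```

servo_tool(delta_pos=[[-0.0135,0.015,-0.003],[0,0.02,0],[0,0.02,0],[0,0.02,0],[0,0,0]], dr=[[-0.38,-0.35,0.35],[0,0,0],[0,0,0],[0,0,0],[0,0,0]], grip=[0.75,0.75,0.75,0.75,0.75])

```text
t: 8.3
tool_pos: [0.4933, -0.0619, 0.0461]
tool_rot: [-1.193, 1.235, -1.233]
contact_force: [-0.0, 0.4, 0.2]
opening: 0.0639
```

```bash
python3 - <<'E'
from h import *
st();look('side',240,80,110,150,5,'s12.png');look('top',245,170,110,70,7,'t12.png');st()
E
```

```text
t 8.3 [ 0.4933 -0.0619  0.0461] yaw -1.95 y [-0.001  0.001 -1.   ] F [-0.   0.4  0.2] op 0.0639
t 8.4 [ 0.4951 -0.0623  0.0484] yaw -1.94 y [ 0.003 -0.    -1.   ] F [-0.6 -0.2  0.4] op 0.064
```

View pics/s12.png

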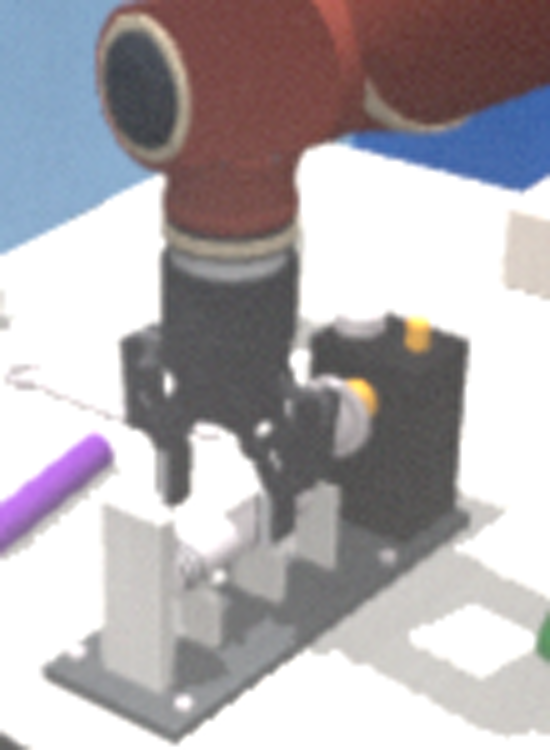

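View pics/t12.png

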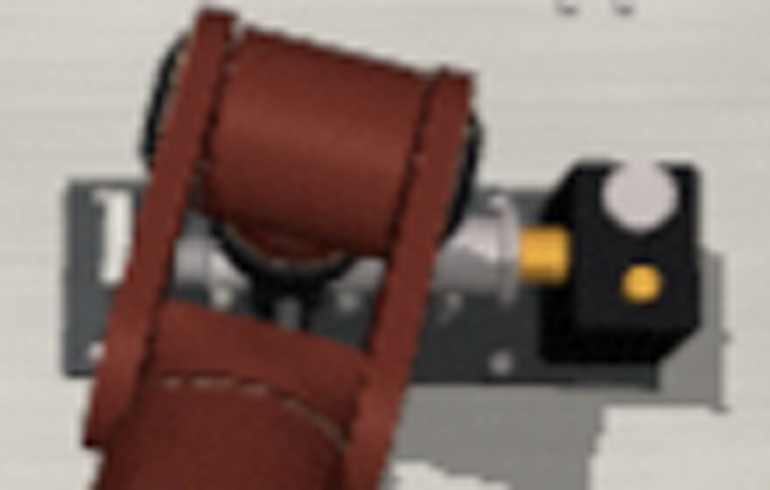

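servo_tool(delta_pos=[[0,0.012,0],[0,0.009,0],[0,0,0],[0,0,0],[0,0,0]], dr=[[0,0,0],[0,0,0],[0,0,0],[0,0,0],[0,0,0]], grip=[0.75,0.7,0.4,0.25,0.2], grip_force=40)

```text
t: 9.02
tool_pos: [0.4938, -0.0627, 0.0281]
tool_rot: [-1.195, 1.235, -1.233]
contact_force: [2.3, 1.1, -0.5]
opening: 0.0245
```

```bash
python3 - <<'E'
from h import *
st();look('side',240,80,110,150,5,'s13.png');st()
E
```

```text
t 9.03 [ 0.4938 -0.0627  0.0281] yaw -1.92 y [-0.002 -0.001 -1.   ] F [ 2.3  1.1 -0.5] op 0.0245
t 9.07 [ 0.4938 -0.0627  0.0281] yaw -1.92 y [-0.002 -0.001 -1.   ] F [-1.5  0.4  2.8] op 0.0248
```

View pics/s13.png

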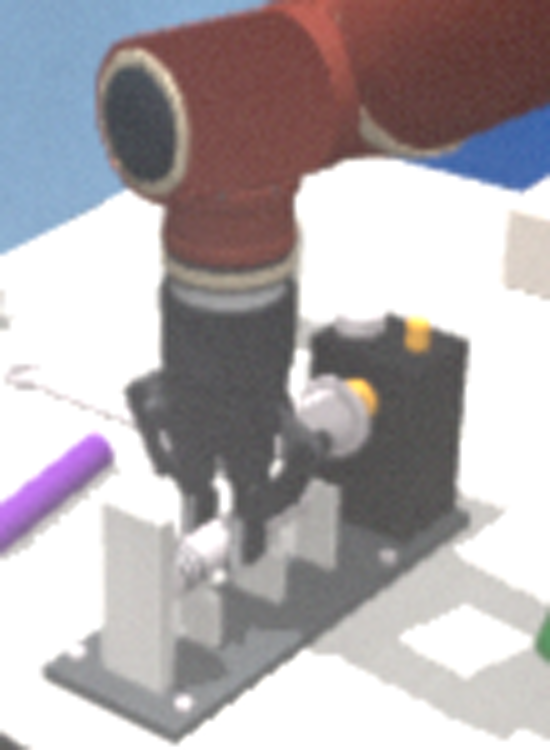

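```bash
python3 - <<'E'
from h import *
p=(.4874,-.2566,-.03)
im=cv2.imread('pics/_s11.png');x0,y0,w,h,s=255,140,70,75,10
b=cv2.resize(im[y0:y0+h,x0:x0+w],None,fx=s,fy=s,interpolation=cv2.INTER_CUBIC).astype(float)
b=np.clip(b*1.3,0,255).astype(np.uint8)
th=np.linspace(0,6.28,25)
for y,r,z,col in((.128,.019,.1,(0,0,255)),(.12,.013,.064,(0,255,0)),(.256,.013,.064,(255,255,0)),(.26,.013,.064,(0,255,0)),(.19,.013,.064,(255,0,0))):
    P=np.c_[.0015+r*np.cos(th),0*th+y,z+r*np.sin(th)]
    u=(proj('side',fr(*p,P))+.5-[x0,y0])*s
    cv2.polylines(b,[u.astype(np.int32)],True,col,1)
cv2.imwrite('pics/ov.png',b)
E
```

```text
(no output)
```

View pics/ov.png

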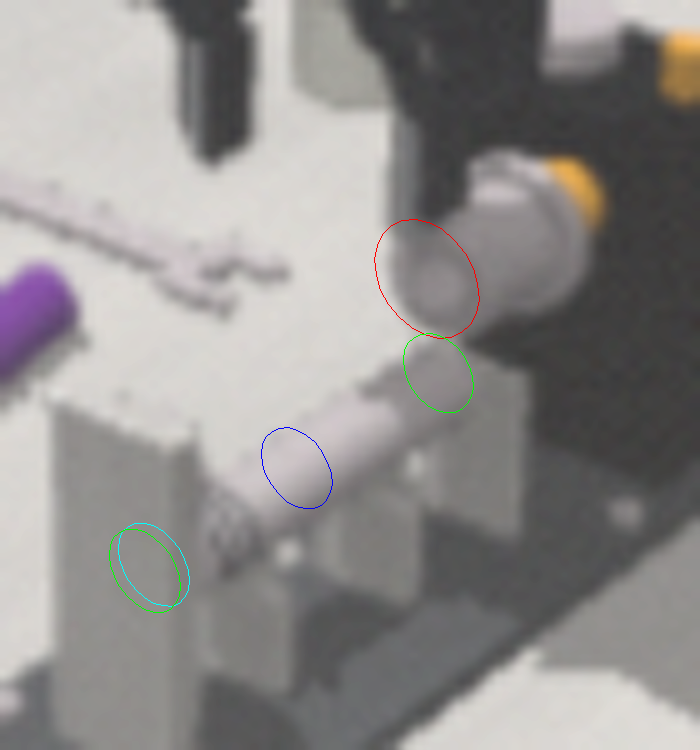

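servo_tool(delta_pos=[[0,0,0],[-0.001,-0.003,0],[-0.001,-0.003,0],[0,0,0]], dr=[[0,0,0],[0,0,4],[0,0,4],[0,0,0]], grip=[0.15,0.15,0.15,0.15], grip_force=80)

```text
t: 9.57
tool_pos: [0.4941, -0.0604, 0.034]
tool_rot: [-1.087, 1.296, -1.128]
contact_force: [-0.3, -1.0, 0.1]
opening: 0.0233
```

```bash
python3 - <<'E'
from h import *
st();look('side',240,80,110,150,5,'s14.png');st()
E
```

```text
t 9.57 [ 0.4941 -0.0604  0.034 ] yaw -1.88 y [ 0.004  0.142 -0.99 ] F [-0.3 -1.   0.1] op 0.0233
t 9.62 [ 0.4939 -0.06    0.0338] yaw -1.83 y [ 0.003  0.141 -0.99 ] F [-1.2  0.5 -0.7] op 0.0235
```

View pics/s14.png

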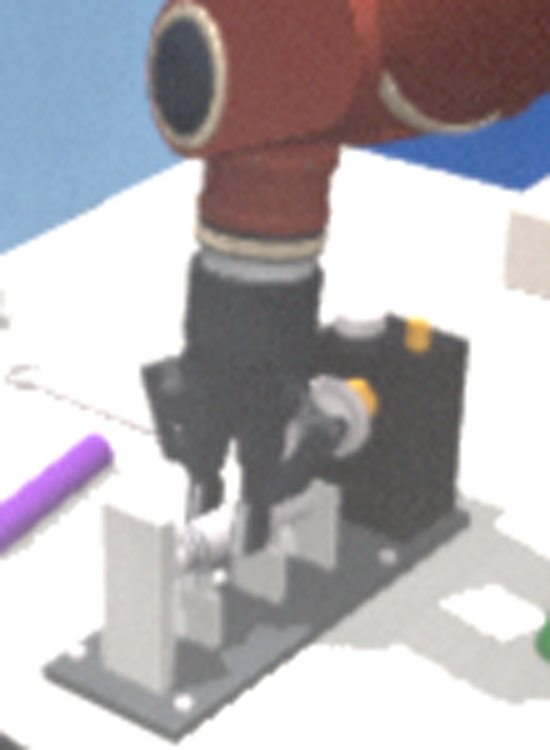

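servo_tool(delta_pos=[[-0.0005,-0.004,-0.007],[-0.0005,-0.004,-0.007],[0,-0.002,-0.008],[0,0,-0.01]], dr=[[0,0,0],[0,0,0],[0,0,0],[0,0,0]], grip=[0.15,0.15,0.15,0.15])

```text
t: 10.12
tool_pos: [0.4616, -0.0587, 0.0451]
tool_rot: [-1.088, 1.29, -1.129]
contact_force: [-0.6, 0.3, -1.8]
opening: 0.0235
```

```bash
python3 - <<'E'
from h import *
st();look('side',240,80,110,150,5,'s15.png');st()
E
```

```text
t 10.12 [ 0.4616 -0.0587  0.0451] yaw -1.72 y [ 0.007  0.139 -0.99 ] F [-0.6  0.3 -1.8] op 0.0235
t 10.18 [ 0.4601 -0.0584  0.0444] yaw -1.71 y [ 0.005  0.139 -0.99 ] F [ 0.1  0.4 -2.8] op 0.0232
```

View pics/s15.png

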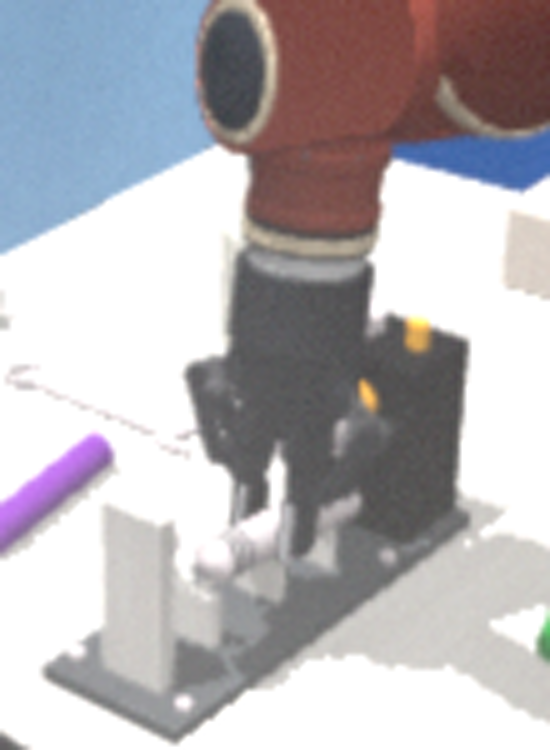

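```bash
python3 - <<'E'
from h import *
plan([(.45,-.058,.13,-1.72),(.43,.22,.13,-5.1)],vmax=.055)
E
```

```text
{"delta_pos": [[-0.006, -0.0424, -0.005], [-0.003, -0.0427, -0.005], [-0.0462, 0.0, -0.0047], [-0.0462, 0.0, -0.0052], [-0.0461, 0.0, -0.0056]], "dr": [[-0.01, 0.01, -4.01], [-0.01, 0.01, -4.01], [0.0, 0.56, -0.0], [0.0, 0.56, -0.0], [0.0, 0.56, -0.0]]}
{"delta_pos": [[-0.0461, 0.0, -0.0061], [-0.046, 0.0, -0.0065], [-0.0459, 0.0, -0.007]], "dr": [[0.0, 0.56, -0.0], [0.0, 0.56, -0.0], [0.0, 0.56, -0.0]]}
```

servo_tool(delta_pos=[[-0.006,-0.0425,-0.005],[-0.003,-0.0425,-0.005],[-0.046,0,-0.0045],[-0.046,0,-0.005],[-0.046,0,-0.0055]], dr=[[0,0,-4],[0,0,-4],[0,0.55,0],[0,0.55,0],[0,0.55,0]], grip=[0.15,0.15,0.15,0.15,0.15])

```text
t: 10.8
tool_pos: [0.4364, 0.0825, 0.1296]
tool_rot: [-1.181, 1.262, -1.259]
contact_force: [0.8, -0.3, -1.7]
opening: 0.0234
```

servo_tool(delta_pos=[[-0.046,0,-0.006],[-0.046,0,-0.0065],[-0.036,0,-0.005],[0,0,0]], dr=[[0,0.55,0],[0,0.55,0],[0,0.55,0],[0,0,0]], grip=[0.15,0.15,0.15,0.15])

```text
t: 11.3
tool_pos: [0.4242, 0.2171, 0.1271]
tool_rot: [-1.172, 1.284, -1.277]
contact_force: [-0.1, 1.0, -1.7]
opening: 0.0236
```

```bash
python3 - <<'E'
from h import *
st();look('side',130,130,160,160,5,'s16.png');look('top',150,160,110,90,7,'t16.png');st()
E
```

```text
t 11.3 [0.4242 0.2171 0.1271] yaw -5.41 y [-0.009 -0.003 -1.   ] F [-0.1  1.  -1.7] op 0.0236
t 11.4 [0.4246 0.2153 0.127 ] yaw -5.56 y [-0.009 -0.003 -1.   ] F [-0.2 -1.2 -1.7] op 0.0235
```

View pics/s16.png

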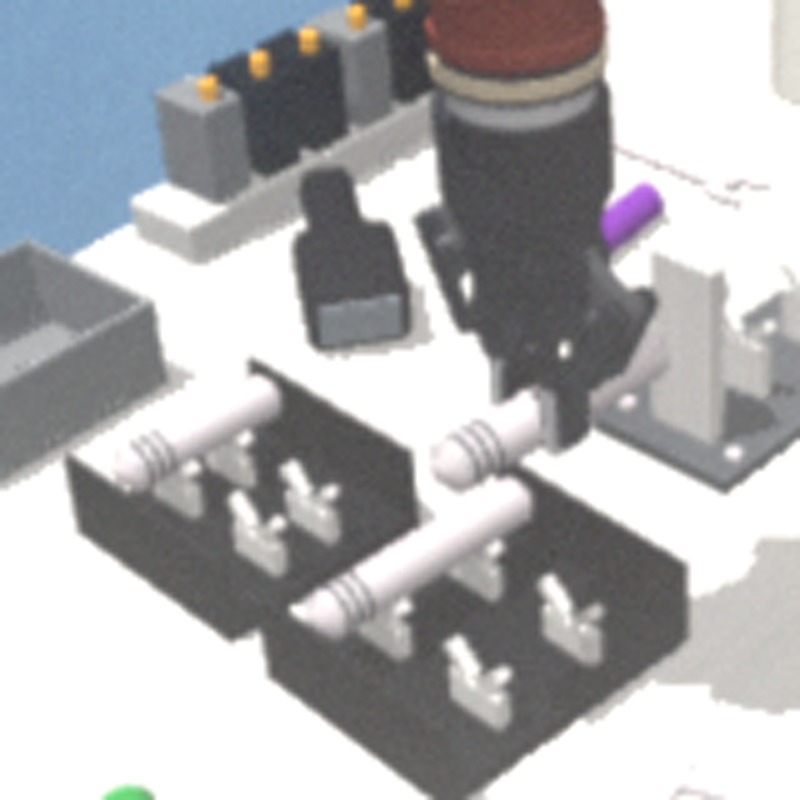

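View pics/t16.png

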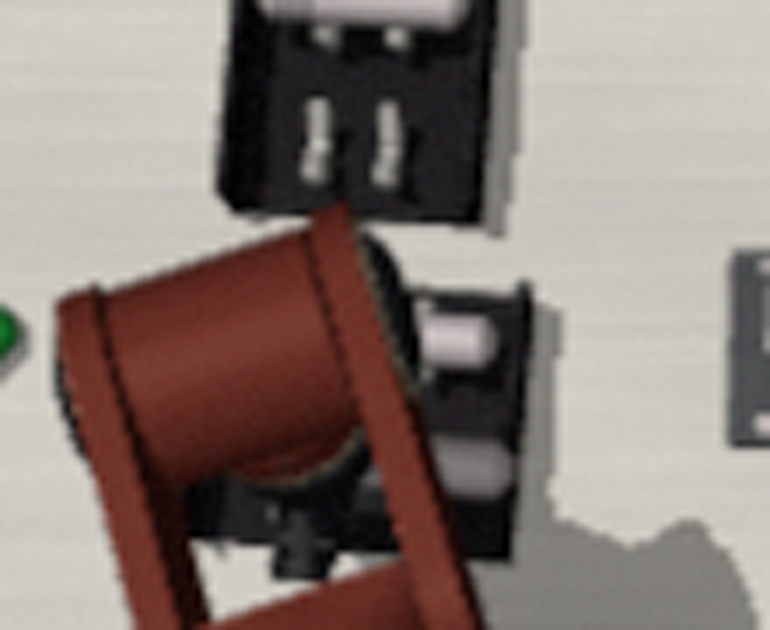

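```bash
cat > pe.py <<'E'
from h import *
def pfit(us,ut,yaw,L=.14):
    a=np.radians(yaw);d=np.array([-np.sin(a),np.cos(a),0])*L/2
    us=np.array(us)-.5;ut=np.array(ut)-.5
    f=lambda P:np.r_[(proj('side',P+d)-us)[0],(proj('top',P-d)-ut)[0]]
    r=least_squares(f,[.43,.22,.15]);return r.x,r.fun
if __name__=='__main__':
    print(pfit((130+436/5,130+463/5),(150+513/7,160+467/7),-5.5))
    # same method on spare long
    s3=lambda u,v:np.array([175+u/7,210+v/7]);t1=lambda u,v:np.array([165+u/10,190+v/10])
    print(pfit(s3(95,293),t1(560,190),-5.1))
    # project predicted free rest plug onto pictures
    st()
E
python3 pe.py
```

```text
(array([0.42591769, 0.20658454, 0.16486263]), array([-0.27295759, -0.02854937,  0.2553356 ,  0.30267805]))
(array([0.50610981, 0.22848238, 0.05360037]), array([ 1.08530084,  0.12220893, -1.05868639, -1.16509434]))
t 11.4 [0.4246 0.2153 0.127 ] yaw -5.56 y [-0.009 -0.003 -1.   ] F [-0.2 -1.2 -1.7] op 0.0235
```

```bash
python3 - <<'E'
from h import *
p=(.430,.231,np.radians(-5.1))
L=[([(-.03,.076,.052),(.1,.076,.052)],(0,0,255)),([(-.03,-.076,.052),(.1,-.076,.052)],(0,0,255)),([(0,-.07,.048),(0,.07,.048)],(0,255,0)),([(.072,-.07,.048),(.072,.07,.048)],(0,255,0)),([(-.019,.031,.044),(.019,.031,.044)],(255,255,0)),([(-.019,-.031,.044),(.019,-.031,.044)],(255,255,0))]
out=[]
for c,f,x0,y0,w,h,s in(('top','t0.png',165,190,70,60,10),('side','s0.png',175,210,100,80,7)):
    im=cv2.imread('pics/'+f)[y0:y0+h,x0:x0+w]
    b=np.clip(cv2.resize(im,None,fx=s,fy=s,interpolation=cv2.INTER_CUBIC).astype(float)*(2 if c=='top' else 1.3),0,255).astype(np.uint8)
    for P,col in L:
        u=(proj(c,fr(*p,P))+.5-[x0,y0])*s; cv2.polylines(b,[u.astype(np.int32)],False,col,1)
    cv2.imwrite('pics/ovr_%s.png'%c,b)
E
```

```text
(no output)
```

View pics/ovr_top.png

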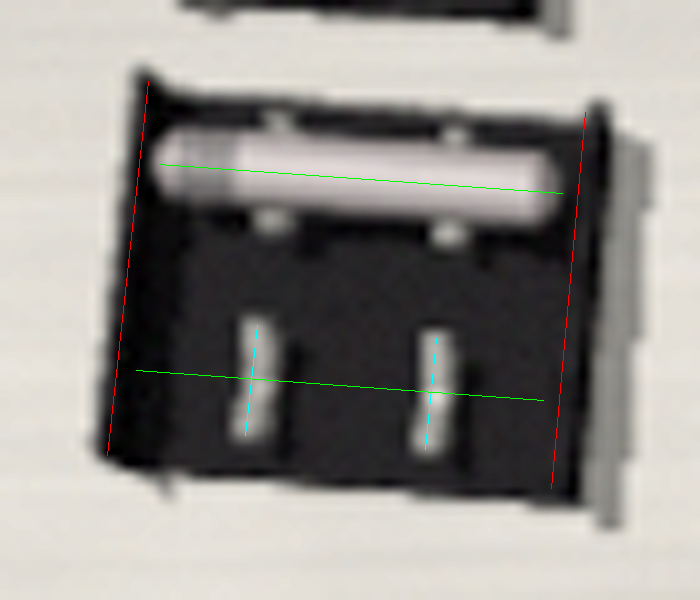

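View pics/ovr_side.png

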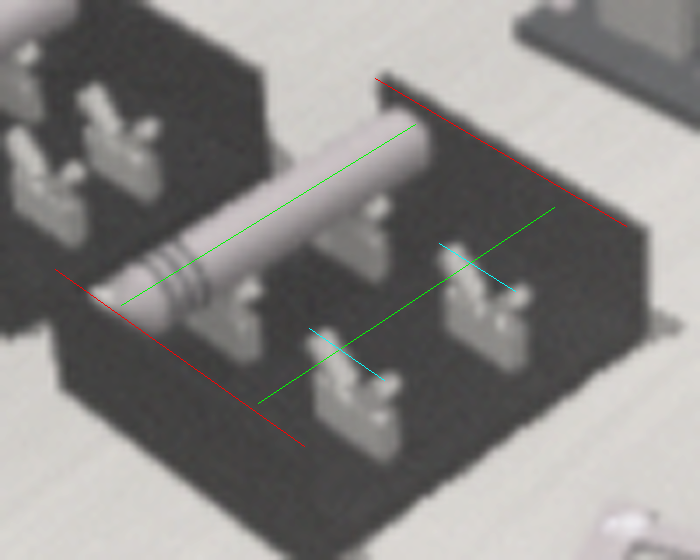

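```bash
python3 - <<'E'
from h import *
plan([(.429,.239,.12,-5.3),(.429,.239,.055,-5.3)],vmax=.022)
E
```

```text
{"delta_pos": [[-0.012, 0.0035, 0.0011], [-0.012, 0.0035, 0.0011], [0.0, 0.0217, 0.0], [0.0, 0.0217, 0.0], [0.0, 0.0217, 0.0]], "dr": [[0.24, -0.13, 0.12], [0.24, -0.13, 0.12], [0.0, 0.0, -0.0], [0.0, 0.0, -0.0], [0.0, 0.0, -0.0]]}
```

servo_tool(delta_pos=[[-0.012,0.0035,0.001],[-0.012,0.0035,0.001],[0,0.0215,0],[0,0.0215,0],[0,0.018,0]], dr=[[0.24,-0.13,0.12],[0.24,-0.13,0.12],[0,0,0],[0,0,0],[0,0,0]], grip=[0.15,0.15,0.15,0.15,0.15])

```text
t: 12.02
tool_pos: [0.4316, 0.2394, 0.058]
tool_rot: [-1.156, 1.278, -1.281]
contact_force: [0.6, -0.1, -2.2]
opening: 0.0237
```

servo_tool(delta_pos=[[0,0,0]], dr=[[0,0,0]], grip=[0.15])

```text
t: 12.15
tool_pos: [0.4303, 0.2389, 0.056]
tool_rot: [-1.16, 1.281, -1.281]
contact_force: [0.6, -0.6, -1.9]
opening: 0.0235
```

```bash
python3 - <<'E'
from h import *
st();look('side',165,180,120,110,6,'s17.png');look('top',150,180,110,80,7,'t17.png');st()
E
```

```text
t 12.15 [0.4303 0.2389 0.056 ] yaw -5.61 y [ 0.001  0.001 -1.   ] F [ 0.6 -0.6 -1.9] op 0.0235
t 12.25 [0.4318 0.2395 0.0581] yaw -5.6 y [ 0.005  0.002 -1.   ] F [-0.4 -1.  -0.8] op 0.0236
```

View pics/s17.png

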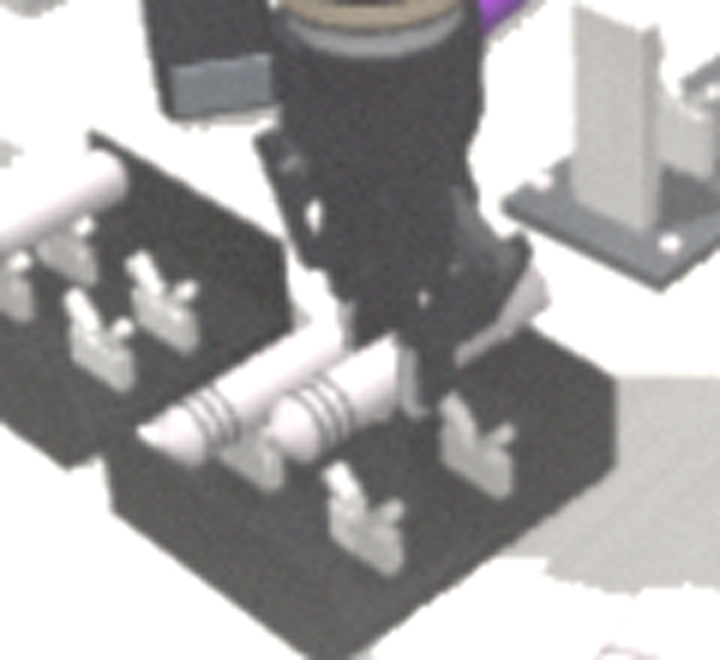

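View pics/t17.png

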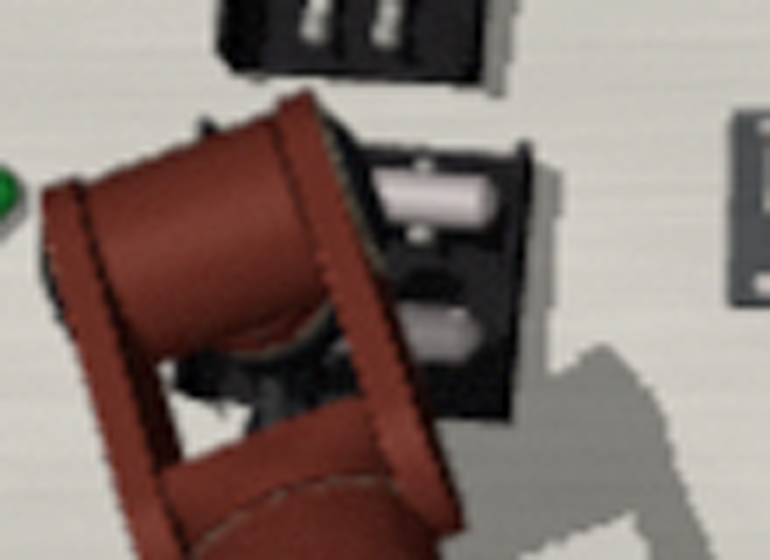

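```bash
python3 - <<'E'
from pe import *
print(pfit((165+271/6,180+436/6),(150+481/7,180+332/7),-5.5))
plan([(.4285,.2395,.018,-5.2)],vmax=.014)
E
```

```text
(array([0.43379257, 0.22856802, 0.08926271]), array([-0.16393889, -0.01733716,  0.15753947,  0.18454978]))
{"delta_pos": [[0.0002, 0.0134, -0.0012], [0.0001, 0.0134, -0.0011], [0.0001, 0.0134, -0.0011]], "dr": [[-0.09, -0.13, -0.05], [-0.09, -0.13, -0.05], [-0.09, -0.13, -0.05]]}
```

servo_tool(delta_pos=[[-0.0005,0.013,-0.0015],[-0.0005,0.013,-0.0015],[0,0.01,-0.001],[0,0.003,0],[0,0,0]], dr=[[-0.09,-0.13,-0.05],[-0.09,-0.13,-0.05],[-0.09,-0.13,-0.05],[0,0,0],[0,0,0]], grip=[0.15,0.15,0.15,0.15,0.15])

```text
t: 12.88
tool_pos: [0.4291, 0.2416, 0.0181]
tool_rot: [-1.163, 1.274, -1.276]
contact_force: [0.1, 0.7, -2.1]
opening: 0.0234
```

```bash
python3 - <<'E'
from h import *
st();look('side',165,180,120,110,6,'s18.png');st()
E
```

```text
t 12.88 [0.4291 0.2416 0.0181] yaw -5.19 y [ 0.002  0.001 -1.   ] F [ 0.1  0.7 -2.1] op 0.0234
t 12.93 [0.4292 0.2416 0.0183] yaw -5.2 y [ 0.002  0.001 -1.   ] F [ 1.1 -0.1 -1.6] op 0.0234
```

View pics/s18.png

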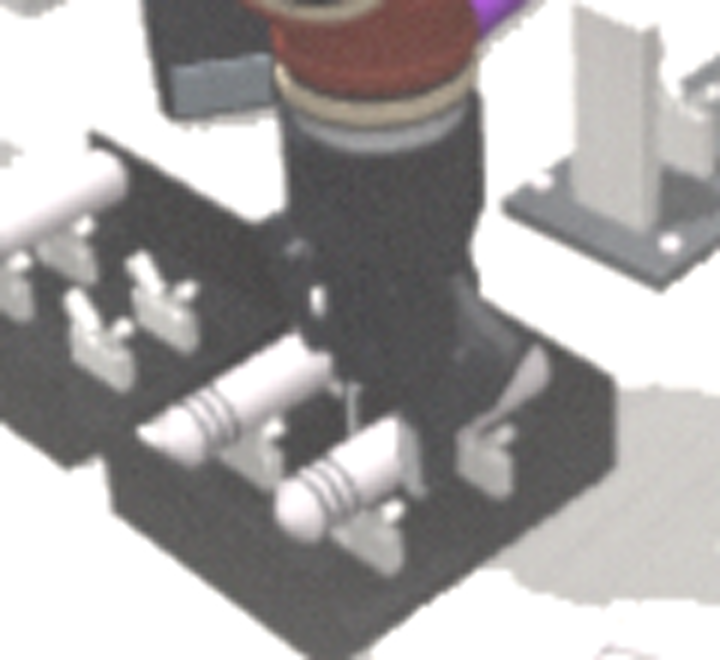

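servo_tool(delta_pos=[[0,0.003,0],[0,0.003,0],[0,0,0]], dr=[[0,0,0],[0,0,0],[0,0,0]], grip=[0.15,0.15,0.15])

```text
t: 13.3
tool_pos: [0.4301, 0.2419, 0.0129]
tool_rot: [-1.16, 1.273, -1.276]
contact_force: [0.3, -0.3, -1.7]
opening: 0.0234
```

```bash
python3 - <<'E'
from h import *
st();look('side',165,180,120,110,6,'s19.png');st()
u=proj('side',fr(.43,.23,np.radians(-5.1),[(0,.07,.048),(0,.07,.055)]));print((u+.5-[165,180])*6)
E
```

```text
t 13.3 [0.4301 0.2419 0.0129] yaw -5.2 y [ 0.004  0.002 -1.   ] F [ 0.3 -0.3 -1.7] op 0.0234
t 13.35 [0.4301 0.2419 0.0129] yaw -5.2 y [ 0.004  0.002 -1.   ] F [ 0.1  0.  -1.6] op 0.0236
[[283.50476573 524.21067073]
 [282.16370385 510.60750488]]
```

View pics/s19.png

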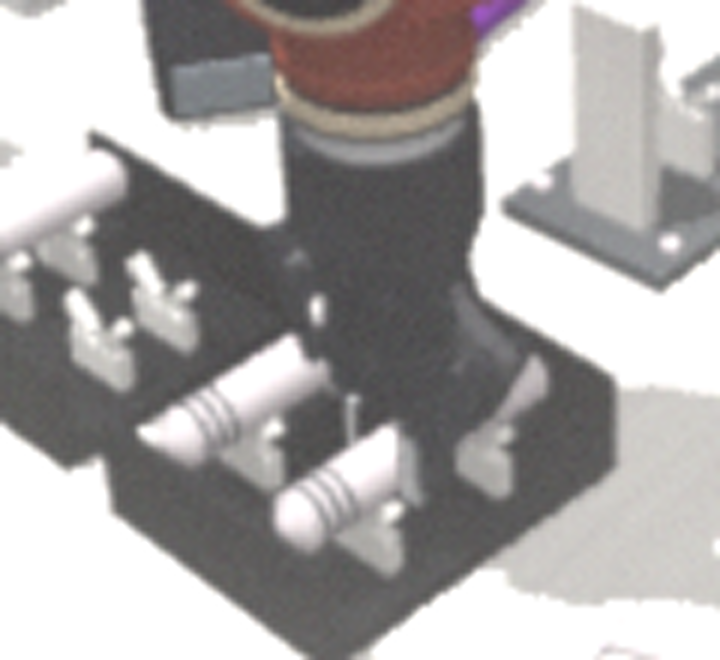

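servo_tool(delta_pos=[[0,0.0025,0],[0,0.0025,0],[0,0,0]], dr=[[0,0,0],[0,0,0],[0,0,0]], grip=[0.15,0.15,0.15])

```text
t: 13.72
tool_pos: [0.4304, 0.2421, 0.0127]
tool_rot: [-1.164, 1.275, -1.276]
contact_force: [0.6, -0.3, -1.8]
opening: 0.0234
```

```bash
python3 - <<'E'
from h import *
st();look('side',165,180,120,110,6,'s20.png');st()
E
```

```text
t 13.72 [0.4304 0.2421 0.0127] yaw -5.17 y [ 0.001  0.    -1.   ] F [ 0.6 -0.3 -1.8] op 0.0234
t 13.78 [0.4307 0.2423 0.0128] yaw -5.17 y [ 0.002  0.001 -1.   ] F [-2.  -1.4  1.5] op 0.0232
```

View pics/s20.png

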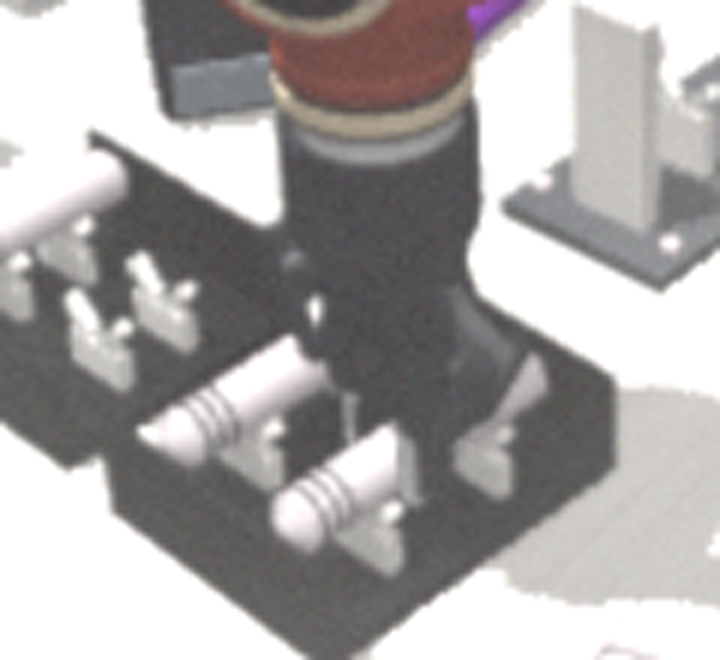

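servo_tool(delta_pos=[[0,0,0],[0,0,0],[0,0,0],[0,-0.01,0],[0,-0.03,0]], dr=[[0,0,0],[0,0,0],[0,0,0],[0,0,0],[0,0,0]], grip=[0.35,0.5,0.5,0.5,0.5])

```text
t: 14.4
tool_pos: [0.4294, 0.2416, 0.0518]
tool_rot: [-1.166, 1.276, -1.276]
contact_force: [-0.8, 1.1, 0.7]
opening: 0.0428
```

```bash
python3 - <<'E'
from h import *
st();look('side',165,180,120,110,6,'s21.png');st()
E
```

```text
t 14.4 [0.4294 0.2416 0.0518] yaw -5.18 y [-0.001 -0.001 -1.   ] F [-0.8  1.1  0.7] op 0.0428
t 14.45 [0.433  0.2431 0.0574] yaw -5.17 y [ 0.007  0.003 -1.   ] F [2.6 2.8 2.4] op 0.0424
```

View pics/s21.png

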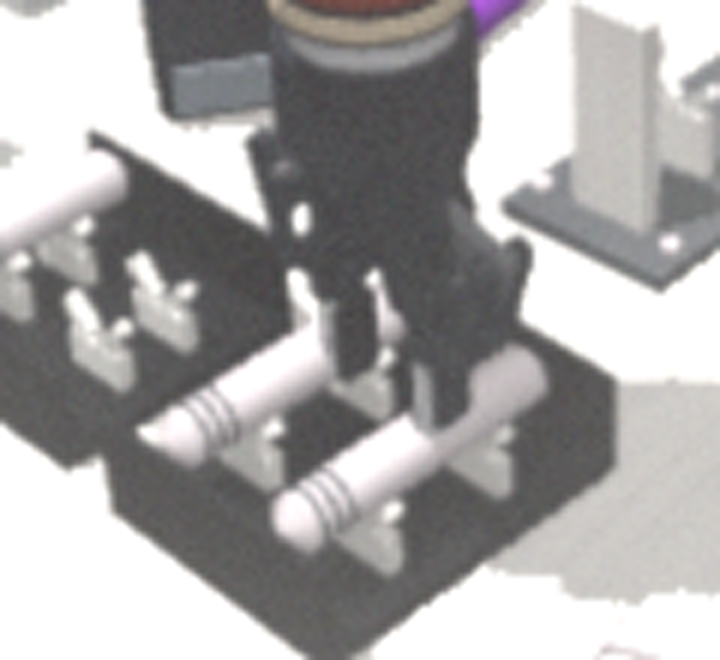

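Released and the plug stays. Retreat upwards.

servo_tool(delta_pos=[[0,-0.04,0],[0,-0.05,0],[0.03,-0.05,0],[0.055,-0.02,0],[0.055,0,0]], dr=[[0,0,0],[0,0,0],[0,0,0],[0,0,0],[0,0,0]], grip=[0.5,0.5,0.5,0.5,0.5])

```text
t: 15.08
tool_pos: [0.4205, 0.1023, 0.2268]
tool_rot: [-1.154, 1.259, -1.275]
contact_force: [0.8, -0.2, -0.7]
opening: 0.0428
```

servo_tool(delta_pos=[[0.055,0,0],[0.055,0,0],[0,0,0],[0,0,0]], dr=[[0,0,0],[0,0,0],[0,0,0],[0,0,0]], grip=[0.5,0.5,0.5,0.5])

```text
t: 15.58
tool_pos: [0.4116, -0.0133, 0.23]
tool_rot: [-1.146, 1.256, -1.285]
contact_force: [0.3, 0.3, 0.4]
opening: 0.0427
```

```bash
python3 - <<'E'
from h import *
st();look('side',165,130,165,160,4,'s22.png');look('top',165,190,70,60,10,'t22.png');st()
E
```

```text
t 15.57 [ 0.4116 -0.0133  0.23  ] yaw -5.09 y [ 0.025  0.001 -1.   ] F [0.3 0.3 0.4] op 0.0427
t 15.68 [ 0.4116 -0.0126  0.2298] yaw -4.97 y [ 0.025  0.001 -1.   ] F [-0.1  0.5 -0.3] op 0.0428
```

View pics/s22.png

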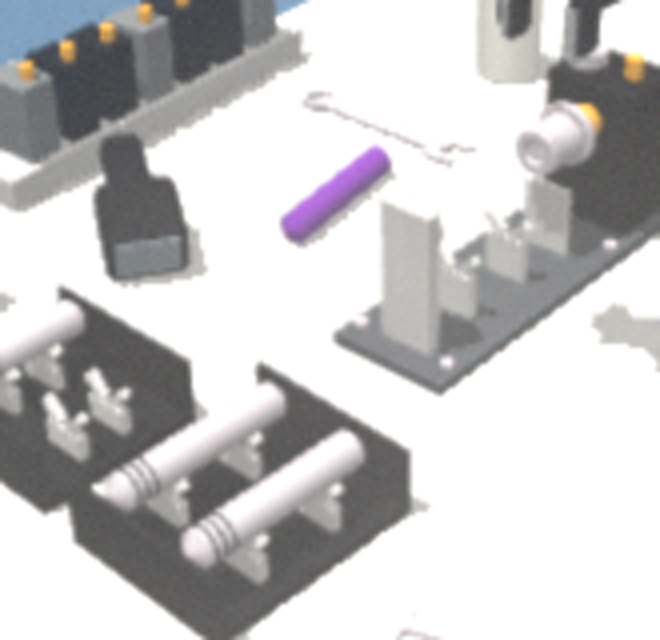

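View pics/t22.png

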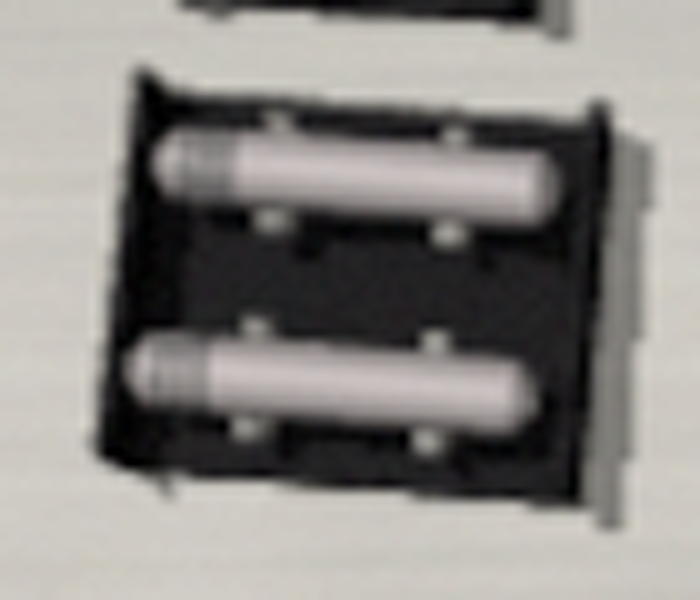

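```bash
python3 - <<'E'
from h import *
p=(.430,.2305,np.radians(-5.1))
th=np.linspace(0,6.28,25)
for c,f,x0,y0,w,h,s in(('top','_t22.png',165,190,70,60,10),('side','_s22.png',175,210,100,80,7)):
    im=cv2.imread('pics/'+f)[y0:y0+h,x0:x0+w]
    b=np.clip(cv2.resize(im,None,fx=s,fy=s,interpolation=cv2.INTER_CUBIC).astype(float)*(2 if c=='top' else 1.3),0,255).astype(np.uint8)
    for X in(0,.072):
      for P in [np.array([(X,-.07,.048),(X,.07,.048)])]+[np.c_[X+.013*np.cos(th),0*th+Y,.048+.013*np.sin(th)] for Y in(-.06,-.03,0,.03,.06)]:
        u=(proj(c,fr(*p,P))+.5-[x0,y0])*s; cv2.polylines(b,[u.astype(np.int32)],False,(0,255,0),1)
    cv2.imwrite('pics/fin_%s.png'%c,b)
E
```

```text
(no output)
```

View pics/fin_side.png

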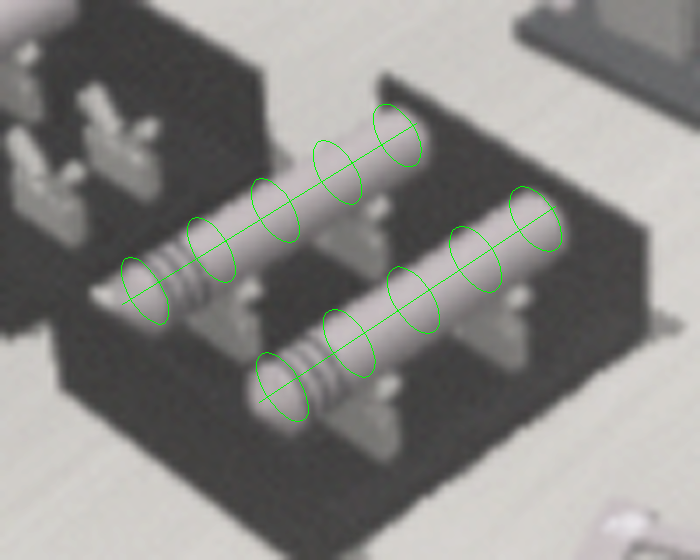

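View pics/fin_top.png

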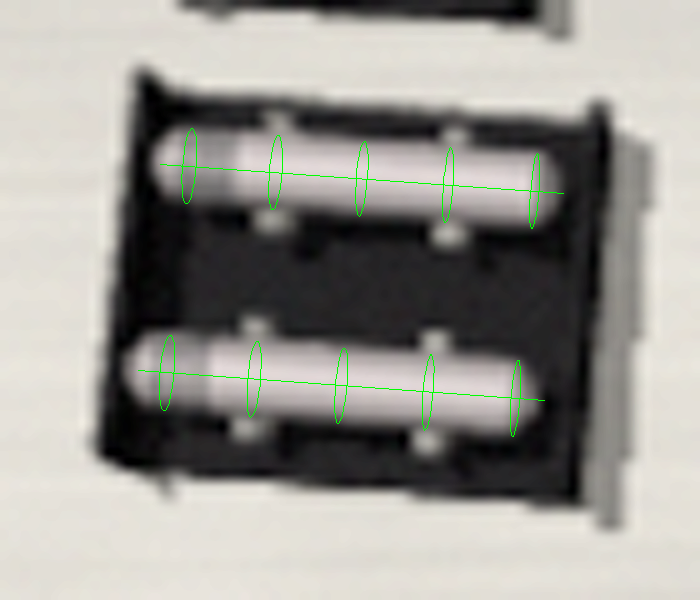

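```bash
python3 -c "
from h import *
st();print(ctrl.finish_job())"
```

```text
t 15.68 [ 0.4116 -0.0126  0.2298] yaw -4.97 y [ 0.025  0.001 -1.   ] F [-0.1  0.5 -0.3] op 0.0428
the job is handed in; nothing more can be done
None
```

I handed the job in at about 15.7 s. The freed plug lies in the free row of the long rack, let go, and the arm is clear with nothing in the gripper. No verdict was reported.

- **Release:** I gripped the sleeve and pulled it back about 15 mm, against up to about 13 N. The plug dropped onto the V rests, and the sleeve snapped home when I opened the gripper.
- **Taking the plug out:** The sleeve, once home, overhung the end of the plug, so a straight lift would have hit it. I tilted the plug 8° and moved it out sideways; the wrist reading stayed within 3 N.
- **Last pictures:** In both cameras the plug sits in the V rests between the end walls, level and parallel to the spare plug. It is about 3 mm off centre along the row, where 12 mm is allowed. The sleeve looks fully home. The spare plug in the long rack is where it was, and none of the other things in view look moved.
- **What disagreed:** The fingers sat about 30 mm higher and 5 mm further to -y than the reported tool position and stated gripper dimensions imply, so my first attempt to grip the sleeve closed on air above it. After that I set heights and positions from the pictures and from contact. The contact force never clearly showed the plug seating. I took it as seated because the tool stopped going down at the expected height, and the pictures agree.

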